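# Free the sprung strap links into the tray

## Task

First swing the lamp arm well out of the way to the right of the stand by its peg. Set the grey tray under the hanging steel links and, with the forked tool, push each loaded spring bar's collar sideways, away from its link, until the link drops into the tray, keeping the fingers off the stand and its bars; then lay the fork back in the middle of its rubber mat and carry the tray of links, level all the way, to the cork board, setting it down centred and square on the board. If a link should miss the tray, pick it up into the tray while the tray still stands under the stand; leave the other tools where they are.

Things in the scene. Friction and masses are not known exactly. Their poses are not given: they have to be found in the camera images.
- stand: Fixed hanger stand. Origin on the worktop below the axis of its 3 spring bars, which lie along local y at z = 190 mm; bar stations 1, 2, 3 at y = -76, 0, 76 mm. Local +x points to the pine frame 74 mm behind the bars: a beam (z 172 to 208) on two end posts (y = -108, 160). At a station steel lugs (4 mm thick, z 174 to 206, reaching 10 mm in front of the axis) stand 8 to 12 mm either side of the link; open below but for the links.
- fork: Forked tool: wooden handle 80 long x 40 wide x 28 mm high (grip across the 40), steel crotch block to x = 52 mm, then two prongs, one above the other, to x = 92 mm, 7 mm wide, 7 mm high, with a 14 mm gap between (centred at z = 14 mm) to straddle a bar. Starts lying so on the mat. Origin: centre of the handle's underside; x along to the prongs, z up. About 0.13 kg.
- tray: Grey plastic open tray, 140 (x) x 280 (y) mm, walls 50 high, 4 mm thick. Origin: centre of its underside. From the middle of the -x wall a flat lip (z 44 to 52 mm) sticks out to x = -113 mm and carries an upright grip tab (16 mm thick in x, 70 wide in y, centred at x = -105 mm) rising to z = 114 mm. Starts on the worktop at the left or right, tab roughly towards the robot. About 0.28 kg.
- board: Fixed thin cork board, 170 (local x) x 310 (local y) x 6 mm, on the worktop on the other side from the tray's start: where the tray must end. Origin: centre of its underside.
- mat: Fixed thin black rubber mat, 170 (x) x 110 (y) x 4 mm, on which the fork lies at the start. Origin: centre of its underside.
- lamp_arm (a joint): swing of the bench lamp's level arm about its upright post, rad, range 0 to 2.6, growing anticlockwise seen from above. At 0 to 0.4 (start) the arm hangs over the place in front of the stand; it is out of the way beyond 1.9, pointing away to the robot's right. Stays where left; about 0.12 N m of friction.
- lamp_peg (a point): centre of the graspable part of the upright black peg on top of the lamp arm, 100 mm from the post's axis: peg 18 mm diameter, 50 mm high (z 228 to 278 mm), this point 257 mm above the worktop. Arm top at z = 228 mm; lamp head at 260 mm from the post, hanging down to z = 171 mm.
- lamp_post (a point): top of the lamp's post, on the hinge axis.
- link1: Loose steel strap link (absent in some starts), 84 (z) x 36 (x) x 10 mm (y), 60 g, 16 mm square eye near its upper end. Origin: middle of its length. Hangs by its eye on spring bar 1, origin 162 mm and lower end 120 mm above the worktop. When the bar is drawn out of the eye it drops straight down by its own weight and may topple or stay standing.
- bar1 (a joint): how far spring bar 1 is compressed, m: 0 at rest, at most 0.024, moving towards the stand's local +y. It springs back when let go: 3 N at rest rising to 6.6 N. Its tip is out of the link's eye from about 0.020.
- bar1_collar (a point): centre, on the bar axis, of the face of collar 1 that the fork pushes (it looks to stand -y, towards the link); collar 30 mm diameter, 5 mm thick. On its -y side the bare shank, 8 mm diameter, is 20 mm long up to the lug beside the link; on its +y side 27 mm of free space up to the next lug.
- link2: Loose steel strap link (absent in some starts), 84 (z) x 36 (x) x 10 mm (y), 60 g, 16 mm square eye near its upper end. Origin: middle of its length. Hangs by its eye on spring bar 2, origin 162 mm and lower end 120 mm above the worktop. When the bar is drawn out of the eye it drops straight down by its own weight and may topple or stay standing.
- bar2 (a joint): how far spring bar 2 is compressed, m: 0 at rest, at most 0.024, moving towards the stand's local +y. It springs back when let go: 3 N at rest rising to 6.6 N. Its tip is out of the link's eye from about 0.020.
- bar2_collar (a point): centre, on the bar axis, of the face of collar 2 that the fork pushes (it looks to stand -y, towards the link); collar 30 mm diameter, 5 mm thick. On its -y side the bare shank, 8 mm diameter, is 20 mm long up to the lug beside the link; on its +y side 27 mm of free space up to the next lug.
- link3: Loose steel strap link (absent in some starts), 84 (z) x 36 (x) x 10 mm (y), 60 g, 16 mm square eye near its upper end. Origin: middle of its length. Hangs by its eye on spring bar 3, origin 162 mm and lower end 120 mm above the worktop. When the bar is drawn out of the eye it drops straight down by its own weight and may topple or stay standing.
- bar3 (a joint): how far spring bar 3 is compressed, m: 0 at rest, at most 0.024, moving towards the stand's local +y. It springs back when let go: 3 N at rest rising to 6.6 N. Its tip is out of the link's eye from about 0.020.
- bar3_collar (a point): centre, on the bar axis, of the face of collar 3 that the fork pushes (it looks to stand -y, towards the link); collar 30 mm diameter, 5 mm thick. On its -y side the bare shank, 8 mm diameter, is 20 mm long up to the lug beside the link; on its +y side 27 mm of free space up to the next lug.
- jar: glass jar, 85 mm high, 60 mm diameter, left of the stand; a bystander, to be left alone.
- tape: roll of paper tape, 90 mm diameter, 24 mm high, lying left of the stand; a bystander, to be left alone.
Mind the look-alikes: they are no part of the job. There is more than one size of the mat; the one meant has the size given above.

How it is judged:
By the outcome, as a careful person would: the job done as asked, in the order asked, and still so for the second after the job is handed in, with the robot touching nothing.
Of link1, link2, link3 only 2 to 3 are there at a start; the rules pass over those that are not, and their reading is None.
At some moment in a run one of tray, fork may be knocked a few centimetres aside while the robot is not near it.
It also fails if it takes over 210 s, if anything falls off the work surface, if the arm or the gripper's body presses on something with over 40 N, if the wrist force passes 120 N, or if a joint passes its speed limit or range.

## Robot

A 6-joint arm with a two-finger parallel gripper is mounted at the origin on the work surface. World frame = base frame: x ahead of the robot, y to its left, z up, the work surface at z = 0. Lengths are in m, angles in rad, forces in N, time in s.
With the tool pointing down it reaches from about 0.35 to 0.725 m from the base axis. Payload 4.3 kg.
Tool frame: the origin (TCP) lies on the centre line of the jaws, within the pads' length; the fingertips stand 8 mm ahead of it and the grasp point (between the pads) lies 11 mm behind it; z points along the fingers, y is the direction in which the jaws open and shut (so a half turn about z gives the same grasp; the last joint's range is limited). The gripper opens to 85 mm and grips with 20 to 120 N. Pads are 22 mm wide; open, the fingers measure 114 mm over their backs; the gripper's body (76 mm by 85 mm) begins 54 mm behind the grasp point. The pads swing forward as they close: fully open they stand 13 mm farther back than shut.
Start: joints at [1.225, 0.377, 0.081, 1.274, 0, 1.46], TCP at [0.134, 0.559, 0.239] pointing down, gripper open.
Joint ranges: [-2.72, 2.72], [-0.84, 1.66], [-1.02, 1.22], [-1.77, 2.12], [-1.37, 1.28], [-3.14, 3.14]. Speed limits (rad/s): [2.57, 2.57, 3.14, 3.14, 3.14, 3.14].

## Interface

Orientations are given as a unit quaternion [x, y, z, w].
In Python, from station import observe, camera, close_job gives the robot as it stands.
- The arm moves only by the tool step_arm, never from a script. Its argument "deltas" is a list of rows, each a list of 5 numbers: the shift along the tool's x, y, z in m, then the turn about the tool's z in rad, then the finger opening in m, from 0 to 0.0854. A call has 1 to 10 rows; each row is the pose to reach, as a shift and turn from the pose measured when the call began, along the tool's axes at that moment; what a row does not reach only later rows make up. A row lasts 1/12 s, in which the tool goes at most 41.7 mm and 7.16 degrees, less where a joint would pass 70% of its speed; a pose out of reach is approached as far as the arm can. A call with a gripper value outside its range is refused whole. The fingers move at their own pace and stop on an object; "squeeze" is the grip in N (left out, the last holds). Time passes only in rows, so rows that repeat a pose let the fingers close. It gives the time, the measured TCP pose, the force and the opening at its end, in the units of the state.
- observe(): the state, without advancing time (a new reading comes with each control period).
- camera(name): name is "scene" or "side" or "wrist"; returns a dict with "image" (400x640x3 uint8, red, green, blue), "depth" (400x640 float32, m along the optical axis (not along the pixel's ray), 0 where there is no reading), "fx", "fy", "cx", "cy" (pixels), "view" (4x4, takes a point from world to camera coordinates). Camera axes: x right, y down, z forward; pixel columns grow to the right and rows downward; lengths in m; the calibration is good to about 2 mm. A picture is of the moment at which its call begins.
- close_job(): hands the job in, once; it reports no verdict.
The state is a dict: "time_s": time; "qpos": joint angles; "qd": joint speeds; "joint_efforts": joint torques, N m; "ee_pos": TCP position; "tool_rot": TCP orientation; "wrist_force": force on the tool from outside, world axes, zero at the start; "ft_torque": the same for the moment, N m; "gripper_width": opening from 0.0 (shut) to 1.0 (fully open).
Only numpy, scipy, OpenCV 4.12 (cv2) and the standard library are available. Lean on these libraries where they do the work, as an engineer would, in place of code of your own. Each camera call takes 0.05 s, during which the arm holds its last target.

## Working session

There is one attempt and no reset: what is moved stays moved. The work goes in short steps, Python scripts to look and compute and a tool call to move; the robot and the scene stay as the last step left them, time stands still between calls to the robot, and variables do not carry over. Pictures are saved under pics/ and viewed, and the job is handed in when it is done.

Besides the shell and the picture viewer there is one more tool, called after "Emit:" as name(argument=value, ...), one argument or row to a line, values as JSON. step_arm: Moves the arm, as the interface text tells. Its arguments: {"type":"object","properties":{"deltas":{"type":"array","items":{"type":"array","items":{"type":"number"}}},"squeeze":{"type":"number"}},"required":["deltas"]}

```bash
ls; mkdir -p pics
python3 - <<'E'
from station import observe, camera
import cv2,numpy as np
print(observe())
for n in ["scene","side","wrist"]:
    c=camera(n); cv2.imwrite(f"pics/{n}0.png",c["image"][:,:,::-1]); np.savez(f"pics/{n}0.npz",**c)
    print(n,c["fx"],c["fy"],c["cx"],c["cy"]); print(np.round(c["view"],4))
E
```

```text
pics
{'time_s': 0.0, 'qpos': array([1.22466238e+00, 3.78081441e-01, 7.96489446e-02, 1.27437998e+00,
       6.77671758e-05, 1.46048629e+00]), 'qd': array([-4.90313411e-04,  2.61745492e-04,  1.67641444e-03, -2.34398844e-05,
        3.91183582e-05,  1.43071068e-03]), 'joint_efforts': array([-3.53239429e-04, -4.63609815e+01,  2.69872802e+01,  2.07631302e-02,
       -8.42967961e-05, -7.42251700e-06]), 'ee_pos': array([0.13411387, 0.55850459, 0.23835927]), 'tool_rot': array([ 1.17638893e-01,  9.93055927e-01, -9.74269501e-04, -2.61077819e-04]), 'wrist_force': array([-0.03185194, -0.2645121 , -0.33924719]), 'ft_torque': array([-0.01194903,  0.01003446, -0.03446425]), 'gripper_width': 0.9981147976224843}
scene 499.03062120832374 499.03062120832374 315.54030513432537 190.143380775357
[[-0.3418  0.9397 -0.0143  0.1755]
 [ 0.7822  0.276  -0.5585 -0.287 ]
 [-0.5209 -0.2021 -0.8294  1.7283]
 [ 0.      0.      0.      1.    ]]
side 473.4397328992402 473.4397328992402 314.6130214996852 203.15168804804668
[[-0.9933 -0.1148 -0.01    0.4735]
 [-0.0659  0.6373 -0.7678  0.1442]
 [ 0.0945 -0.762  -0.6406  1.2514]
 [ 0.      0.      0.      1.    ]]
wrist 314.6866679716247 314.6866679716247 315.23736665793166 195.56370892037157
[[ 0.2334  0.9724 -0.0019 -0.5747]
 [ 0.9212 -0.2205  0.3207 -0.0424]
 [ 0.3114 -0.0766 -0.9472  0.3814]
 [ 0.      0.      0.      1.    ]]
```

View pics/scene0.png

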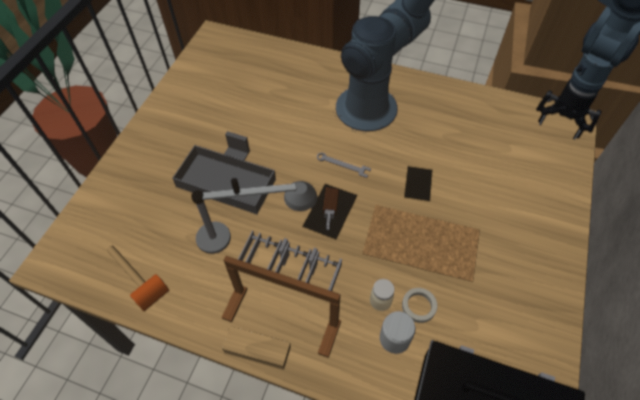

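View pics/side0.png

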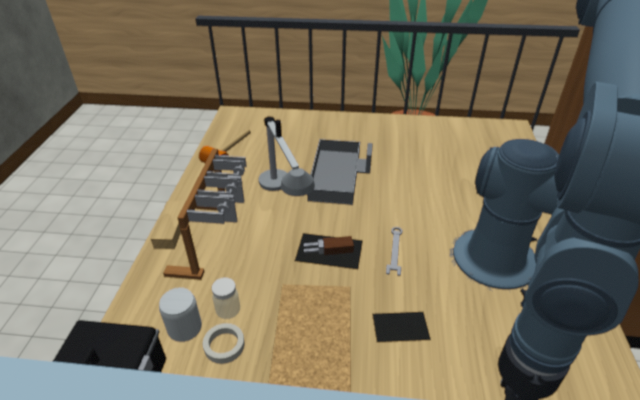

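View pics/wrist0.png

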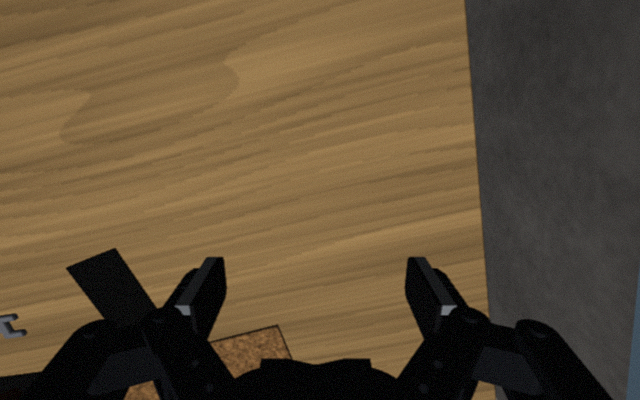

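The scene view has the base at (368,105), the tray at (225,178), the lamp post at (205,215) with its peg near (235,187), and the fork on its mat at (330,210). The board is at (420,243), the stand at (285,285), the smaller look-alike mat at (418,183), a spanner at (343,163), and the jars and tape at (385-420,300).

```bash
cat > h.py <<'E'
import numpy as np,cv2
from station import observe,camera
def cap(n,tag=None):
    c=camera(n)
    if tag: cv2.imwrite(f"pics/{tag}.png",c["image"][:,:,::-1]); np.savez(f"pics/{tag}.npz",**c)
    return c
def load(t): return dict(np.load(f"pics/{t}.npz"))
def cloud(c):
    d=c["depth"];H,W=d.shape;u,v=np.meshgrid(np.arange(W),np.arange(H))
    P=np.stack([(u-c["cx"])/c["fx"]*d,(v-c["cy"])/c["fy"]*d,d],-1)
    V=c["view"];Q=(P-V[:3,3])@V[:3,:3]
    Q[d<=0]=np.nan
    return Q
def px(c,u,v): return cloud(c)[v,u]
def ray(c,u,v,z):
    V=c["view"];R=V[:3,:3];o=-R.T@V[:3,3]
    d=R.T@np.array([(u-c["cx"])/c["fx"],(v-c["cy"])/c["fy"],1.]);return o+d*(z-o[2])/d[2]
def proj(c,p):
    q=c["view"][:3,:3]@np.asarray(p)+c["view"][:3,3];return np.array([c["fx"]*q[0]/q[2]+c["cx"],c["fy"]*q[1]/q[2]+c["cy"]])
def crop(c,x0,y0,x1,y1,s,fn):
    im=cv2.resize(c["image"][y0:y1,x0:x1,::-1],None,fx=s,fy=s,interpolation=cv2.INTER_CUBIC);cv2.imwrite(fn,im)
def frame(o=None):
    from scipy.spatial.transform import Rotation as R
    o=o or observe();return np.array(o["ee_pos"]),R.from_quat(o["tool_rot"]).as_matrix()
def st():
    o=observe();p,R=frame(o)
    print("t",round(o["time_s"],2),"p",np.round(p,4),"x",np.round(R[:,0],3),"y",np.round(R[:,1],3),"z",np.round(R[:,2],3),"F",np.round(o["wrist_force"],1),"w",round(o["gripper_width"]*.0854,4),"q",np.round(o["qpos"],2))
def go(target,yaw=None):
    """tool-frame shift to world target; yaw = wanted world angle of tool x axis"""
    p,R=frame();d=R.T@(np.asarray(target)-p);print("shift",np.round(d,4))
    if yaw is not None:
        a=np.arctan2(R[1,0],R[0,0]);t=(a-yaw+np.pi)%(2*np.pi)-np.pi  # tool z down -> sign flip
        print("turn(tool z, pointing down)",round(t,3),"now yaw",round(a,3))
E
python3 - <<'E'
from h import *
for n,b in [("scene0",(170,120,490,370)),("side0",(140,110,440,390))]:
    c=load(n);crop(c,*b,2.5,f"pics/{n}z.png")
    Q=cloud(c)
    print(n,Q[150,300] if n=="scene0" else Q[300,450])
E
```

```text
scene0 [ 0.24818586 -0.15070143 -0.00539931]
side0 [ 0.12821918  0.15213795 -0.00315305]
```

View pics/scene0z.png

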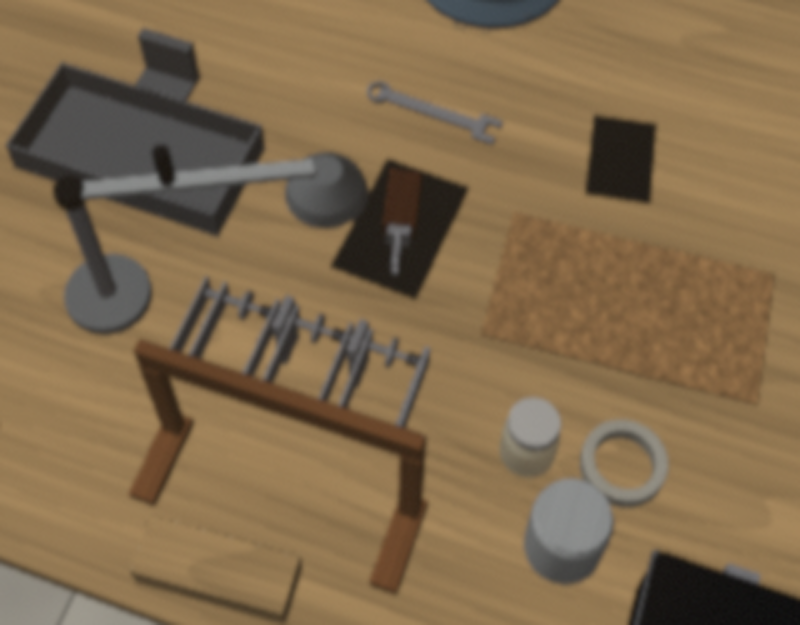

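View pics/side0z.png

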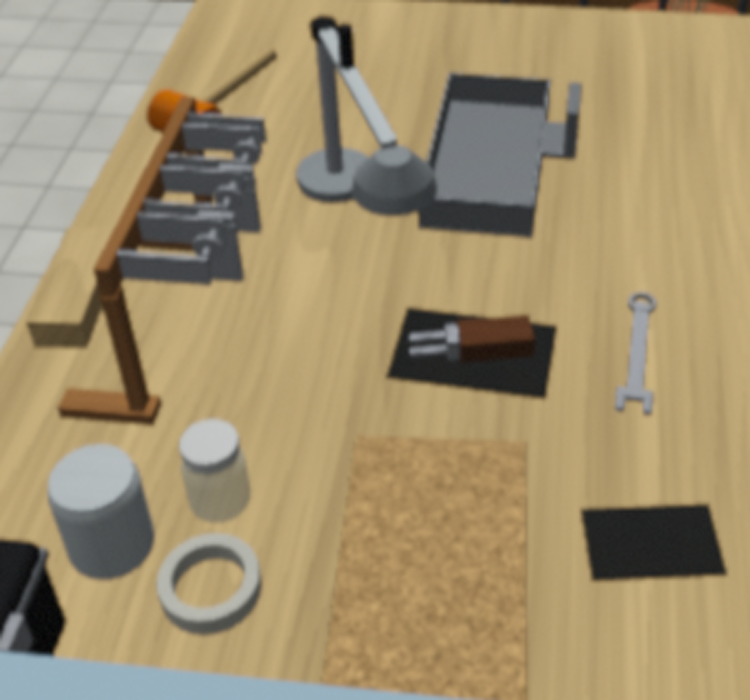

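Run:
```python
from h import *
s=load("scene0");d=load("side0")
Q=cloud(s);
def S(zx,zy): # zoom px->world
    u,v=int(round(170+zx/2.5)),int(round(120+zy/2.5));return (u,v),np.round(Q[v,u],3)
Qd=cloud(d)
def D(zx,zy):
    u,v=int(round(140+zx/2.5)),int(round(110+zy/2.5));return (u,v),np.round(Qd[v,u],3)
print("scene posttop",S(67,190),"pegtop",S(160,152),S(165,165),"head",S(325,165),"armmid",S(230,175),"base",S(105,290))
print("side posttop",D(322,25),"pegtop",D(345,32),"head",D(397,152),"armmid",D(365,90))
m=s["image"].astype(int)
# ray checks
print("peg rays z.278",ray(s,170+160/2.5,120+148/2.5,.278),ray(d,140+345/2.5,110+30/2.5,.278))
print("post ray", ray(s,170+69/2.5,120+185/2.5,.235),ray(d,140+322/2.5,110+25/2.5,.235))
# tray
for k in [(65,68),(263,128),(12,150),(218,232),(140,35),(197,48)]: print("tray",S(*k))
print("fork",S(403,175),S(400,230),S(395,270))
for k in [(390,162),(467,187),(415,296),(333,266)]: print("mat",ray(s,170+k[0]/2.5,120+k[1]/2.5,.004))
for k in [(515,213),(775,272),(757,400),(483,335)]: print("board",ray(s,170+k[0]/2.5,120+k[1]/2.5,.006))
for k in [(140,348),(423,442)]: print("beam",S(*k))
```

```text
scene posttop ((197, 196), array([ 0.644, -0.266,  0.23 ])) pegtop ((234, 181), array([ 0.599, -0.177,  0.277])) ((236, 186), array([ 0.602, -0.173,  0.262])) head ((300, 186), array([ 0.521, -0.036,  0.217])) armmid ((262, 190), array([ 0.573, -0.119,  0.231])) base ((212, 236), array([ 0.649, -0.263,  0.033]))
side posttop ((269, 120), array([ 0.637, -0.26 ,  0.229])) pegtop ((278, 123), array([ 0.592, -0.169,  0.275])) head ((299, 171), array([ 0.518, -0.038,  0.217])) armmid ((286, 146), array([ 0.567, -0.134,  0.226]))
peg rays z.278 [ 0.59431907 -0.17924602  0.278     ] [ 0.5912922  -0.16850698  0.278     ]
post ray [ 0.640706   -0.26534599  0.235     ] [ 0.63487584 -0.24997381  0.235     ]
tray ((196, 147), array([ 0.38 , -0.453,  0.041]))
tray ((275, 171), array([ 0.357, -0.194, -0.001]))
tray ((175, 180), array([ 0.519, -0.45 ,  0.046]))
tray ((257, 213), array([ 0.522, -0.182,  0.006]))
tray ((226, 134), array([ 0.35 , -0.349,  0.111]))
tray ((249, 139), array([ 0.264, -0.326, -0.001]))
fork ((331, 190), array([0.389, 0.004, 0.033])) ((330, 212), array([0.462, 0.027, 0.032])) ((328, 228), array([0.5  , 0.034, 0.006]))
mat [ 0.35658225 -0.02254231  0.004     ]
mat [0.36030153 0.0782517  0.004     ]
mat [0.52406491 0.06670656 0.004     ]
mat [ 0.51849069 -0.03657174  0.004     ]
board [0.3781513  0.14394968 0.006     ]
board [0.3556329  0.45024325 0.006     ]
board [0.5220361  0.45889579 0.006     ]
board [0.54663521 0.15521039 0.006     ]
beam ((226, 259), array([ 0.769, -0.13 ,  0.206]))
beam ((339, 297), array([0.77 , 0.153, 0.209]))
```

The things that could be confused are these. For the mat, there is the big black one at scene (330,210), about 165x105 mm by my corners and carrying the fork, and the small one at (418,183). I choose the big one. For the tool, the fork is at (331,200) and the spanner at (343,163). For the lamp peg, the candidate is the upright black pin at (235,184), and it measures 99 mm from the post axis, as it should. Links appear only at stations 2 and 3. Next I check the peg in a close crop.

Run:
```python
from h import *
s=load("scene0");d=load("side0")
a=cv2.resize(s["image"][165:225,180:320,::-1],None,fx=4,fy=4,interpolation=cv2.INTER_CUBIC)
b=cv2.resize(d["image"][105:225,185:310,::-1],None,fx=4,fy=4,interpolation=cv2.INTER_CUBIC)
H=max(a.shape[0],b.shape[0]);W=a.shape[1]
b=b[:,:230*2]
im=np.zeros((480,800,3),np.uint8);im[:240,:560]=a;cv2.imwrite("pics/peg.png",im[:240,:560]);cv2.imwrite("pics/stand_side.png",b)
go([.45,.25,.34],2.08)
```

```text
shift [-0.3792 -0.2265 -0.1011]
turn(tool z, pointing down) 0.826 now yaw 2.906
```

View pics/peg.png

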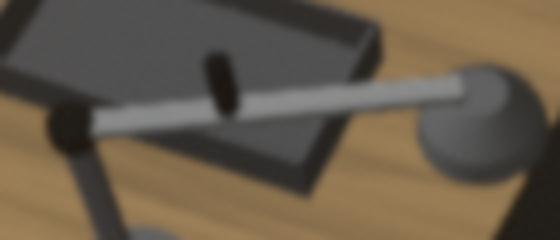

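View pics/stand_side.png

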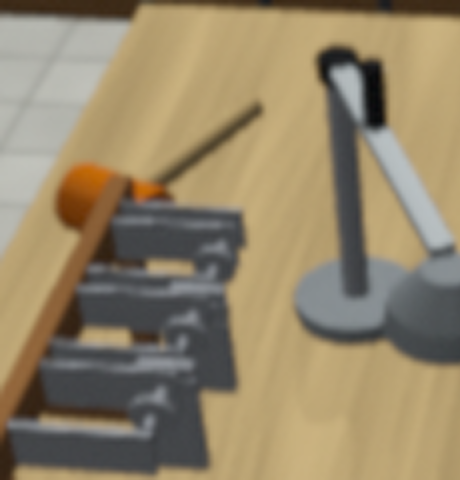

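The peg crop shows the black upright on the light arm, and the side crop shows links only at the two nearer stations (2 and 3). Moving to the waypoint.

Emit:
step_arm(
  deltas=[
    [0,0,-0.1,0.1,0.085],
    [-0.05,-0.03,-0.1,0.2,0.085],
    [-0.38,-0.225,-0.1,0.82,0.085],
    [-0.38,-0.225,-0.1,0.82,0.085],
    [-0.38,-0.225,-0.1,0.82,0.085],
    [-0.38,-0.225,-0.1,0.82,0.085],
    [-0.38,-0.225,-0.1,0.82,0.085],
    [-0.38,-0.225,-0.1,0.82,0.085],
    [-0.38,-0.225,-0.1,0.82,0.085],
    [-0.38,-0.225,-0.1,0.82,0.085],
  ],
)

```text
time_s: 0.98
ee_pos: [0.395, 0.3048, 0.3334]
tool_rot: [0.504, 0.864, -0.001, 0.0]
wrist_force: [0.2, 1.3, 0.8]
gripper_width: 0.995
```

Run:
```python
from h import *
st();go([.598,-.175,.34],2.08)
```

```text
t 0.98 p [0.395  0.3048 0.3334] x [-0.493  0.87  -0.001] y [ 0.87   0.493 -0.001] z [-0.001 -0.002 -1.   ] F [0.2 1.3 0.8] w 0.085 q [ 0.53  0.21  0.1   1.46 -0.    1.59]
shift [-0.5176 -0.0597 -0.0061]
turn(tool z, pointing down) 0.006 now yaw 2.086
```

Emit:
step_arm(
  deltas=[
    [-0.52,-0.06,0,0,0.07],
    [-0.52,-0.06,0,0,0.07],
    [-0.52,-0.06,0,0,0.07],
    [-0.52,-0.06,0,0,0.07],
    [-0.52,-0.06,0,0,0.07],
    [-0.52,-0.06,0,0,0.07],
    [-0.52,-0.06,0,0,0.07],
    [-0.52,-0.06,0,0,0.07],
    [-0.52,-0.06,0,0,0.07],
    [-0.52,-0.06,0,0,0.07],
  ],
)

```text
time_s: 1.82
ee_pos: [0.5567, -0.0792, 0.3336]
tool_rot: [0.504, 0.864, -0.001, -0.0]
wrist_force: [-0.1, 0.1, 0.6]
gripper_width: 0.821
```

Emit:
step_arm(
  deltas=[
    [-0.1,0,0,0,0.07],
    [-0.1,0,0,0,0.07],
    [-0.1,0,0,0,0.07],
  ],
)

```text
time_s: 2.07
ee_pos: [0.607, -0.1709, 0.3318]
tool_rot: [0.505, 0.863, -0.002, -0.0]
wrist_force: [0.1, 0.2, -0.6]
gripper_width: 0.819
```

Run:
```python
from h import *
st()
c=cap("wrist","w1");s=cap("scene","s1");d=cap("side","d1")
go([.598,-.175,.246],2.08)
```

```text
t 2.07 p [ 0.607  -0.1709  0.3318] x [-0.489  0.872 -0.001] y [ 0.872  0.489 -0.003] z [-0.002 -0.002 -1.   ] F [ 0.1  0.2 -0.6] w 0.07 q [-0.37  0.52  0.54  1.59 -0.    0.69]
shift [-0.0026 -0.0104  0.0861]
turn(tool z, pointing down) 0.003 now yaw 2.083
```

View pics/w1.png

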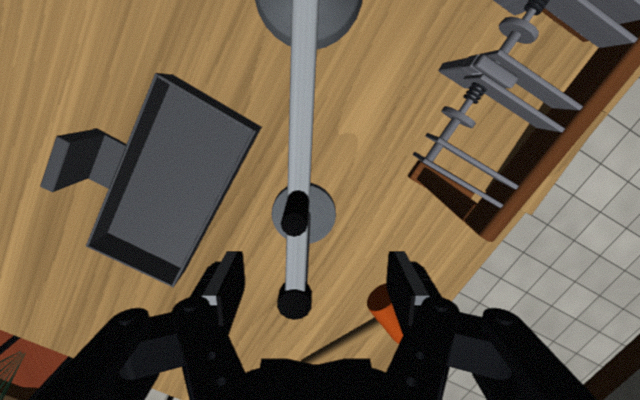

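The wrist view shows the peg top at (297,200), the post top at (294,298), and station 1 empty at lower right with its bar lugs around (460,150). I measure the peg and post from the depth.

Run:
```python
from h import *
c=load("w1");Q=cloud(c)
for u,v in [(297,200),(297,215),(294,298),(300,100),(300,160),(296,260)]: print((u,v),np.round(Q[v,u],4), np.round(ray(c,u,v,.278),4))
```

```text
(297, 200) [ 0.5923 -0.1702  0.2555] [ 0.5896 -0.1625  0.278 ]
(297, 215) [ 0.5944 -0.1713  0.2789] [ 0.5945 -0.1716  0.278 ]
(294, 298) [ 0.6364 -0.261   0.2319] [ 0.6228 -0.229   0.278 ]
(300, 100) [ 0.5609 -0.1105  0.2285] [ 0.5622 -0.1079  0.278 ]
(300, 160) [ 0.5819 -0.1492  0.2296] [ 0.5789 -0.1388  0.278 ]
(296, 260) [ 0.6206 -0.2282  0.2285] [ 0.6096 -0.2012  0.278 ]
```

Run:
```python
from h import *
st();go([.5945,-.1735,.246],2.05)
```

```text
t 2.22 p [ 0.6061 -0.1676  0.3321] x [-0.49   0.872  0.001] y [ 0.872  0.49  -0.003] z [-0.003 -0.    -1.   ] F [ 0.2 -0.5 -0.4] w 0.07 q [-0.37  0.51  0.53  1.59 -0.    0.69]
shift [ 0.0004 -0.0128  0.0861]
turn(tool z, pointing down) 0.033 now yaw 2.083
```

Emit:
step_arm(
  deltas=[
    [0,-0.013,0,0.03,0.07],
    [0,-0.013,0.03,0.03,0.07],
    [0,-0.013,0.06,0.03,0.07],
    [0,-0.013,0.086,0.03,0.07],
    [0,-0.013,0.086,0.03,0.07],
    [0,-0.013,0.086,0.03,0.07],
  ],
  squeeze=40,
)

```text
time_s: 2.72
ee_pos: [0.5927, -0.1721, 0.2453]
tool_rot: [0.517, 0.856, -0.001, -0.003]
wrist_force: [-0.1, 0.6, 0.1]
gripper_width: 0.824
```

Run:
```python
from h import *
st();c=cap("wrist","w2");s=cap("side","d2");crop(s,220,60,380,200,4,"pics/d2z.png")
```

```text
t 2.72 p [ 0.5927 -0.1721  0.2453] x [-0.465  0.885  0.005] y [ 0.885  0.465 -0.005] z [-0.007  0.002 -1.   ] F [-0.1  0.6  0.1] w 0.0704 q [-0.38  0.47  0.24  1.35 -0.    0.7 ]
```

View pics/w2.png

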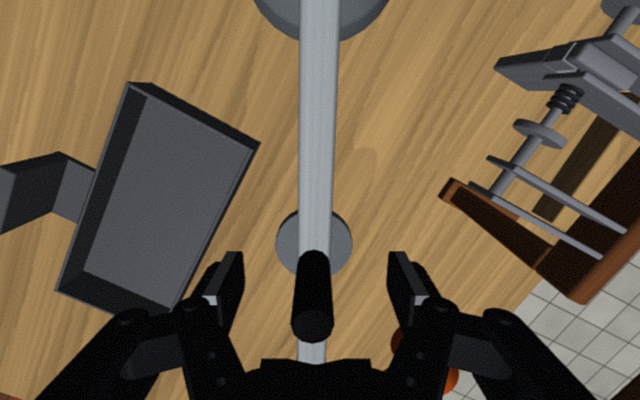

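The peg stands centred between the pads at (313,300). Closing.

Emit:
step_arm(
  deltas=[
    [0,0,0,0,0.01],
    [0,0,0,0,0.01],
    [0,0,0,0,0.01],
    [0,0,0,0,0.01],
    [0,0,0,0,0.01],
    [0,0,0,0,0.01],
    [0,0,0,0,0.01],
  ],
  squeeze=40,
)

```text
time_s: 3.4
ee_pos: [0.5956, -0.1739, 0.2496]
tool_rot: [0.517, 0.856, -0.001, 0.001]
wrist_force: [-1.8, -0.9, 5.3]
gripper_width: 0.2
```

Run:
```python
from h import *
st()
p,R=frame();post=np.array([.639,-.2625])
r=p[:2]-post;print("radius",np.hypot(*r))
n=10;dth=.105
for k in range(1,n+1):
    a=dth*k;c,s=np.cos(a),np.sin(a)
    q=post+np.array([c*r[0]-s*r[1],s*r[0]+c*r[1]]);d=R.T@np.array([*(q-p[:2]),0]);print(np.round(d[:2],3),round(-a,3))
```

```text
t 3.4 p [ 0.5956 -0.1739  0.2496] x [-0.464  0.886 -0.003] y [0.886 0.464 0.   ] z [ 0.002 -0.002 -1.   ] F [-1.8 -0.9  5.3] w 0.0171 q [-0.39  0.47  0.25  1.35 -0.    0.7 ]
radius 0.09868313912511537
[-0.   -0.01] -0.105
[-0.002 -0.021] -0.21
[-0.004 -0.031] -0.315
[-0.007 -0.04 ] -0.42
[-0.012 -0.05 ] -0.525
[-0.017 -0.059] -0.63
[-0.024 -0.067] -0.735
[-0.031 -0.074] -0.84
[-0.039 -0.081] -0.945
[-0.047 -0.087] -1.05
```

Emit:
step_arm(
  deltas=[
    [0,-0.01,0,-0.105,0.01],
    [-0.002,-0.021,0,-0.21,0.01],
    [-0.004,-0.031,0,-0.315,0.01],
    [-0.007,-0.04,0,-0.42,0.01],
    [-0.012,-0.05,0,-0.525,0.01],
    [-0.017,-0.059,0,-0.63,0.01],
    [-0.024,-0.067,0,-0.735,0.01],
    [-0.031,-0.074,0,-0.84,0.01],
    [-0.039,-0.081,0,-0.945,0.01],
    [-0.047,-0.087,0,-1.05,0.01],
  ],
)

```text
time_s: 4.23
ee_pos: [0.536, -0.2554, 0.2496]
tool_rot: [0.017, 1.0, -0.0, -0.003]
wrist_force: [-12.5, 0.2, 6.4]
gripper_width: 0.196
```

Run:
```python
from h import *
st()
p,R=frame();post=np.array([.639,-.2625])
r=p[:2]-post;print("radius",np.hypot(*r),"ang",np.degrees(np.arctan2(r[1],r[0])))
n=10;dth=.105
for k in range(1,n+1):
    a=dth*k;c,s=np.cos(a),np.sin(a)
    q=post+np.array([c*r[0]-s*r[1],s*r[0]+c*r[1]])*.0985/np.hypot(*r);d=R.T@np.array([*(q-p[:2]),0]);print(np.round(d[:2],3),round(-a,3))
```

```text
t 4.23 p [ 0.536  -0.2554  0.2496] x [-0.999  0.034  0.007] y [ 0.034  0.999 -0.001] z [-0.007 -0.001 -1.   ] F [-12.5   0.2   6.4] w 0.0168 q [-0.55  0.42  0.17  1.33 -0.   -0.52]
radius 0.10322734009590294 ang 176.05254386186684
[-0.005 -0.011] -0.105
[-0.006 -0.021] -0.21
[-0.009 -0.031] -0.315
[-0.012 -0.041] -0.42
[-0.016 -0.05 ] -0.525
[-0.022 -0.059] -0.63
[-0.028 -0.067] -0.735
[-0.035 -0.075] -0.84
[-0.043 -0.081] -0.945
[-0.051 -0.087] -1.05
```

Run:
```python
from h import *
p,R=frame();post=np.array([.636,-.262])
r=p[:2]-post;print("radius",np.hypot(*r))
for k in range(1,11):
    a=.1*k;c,s=np.cos(a),np.sin(a)
    q=post+np.array([c*r[0]-s*r[1],s*r[0]+c*r[1]]);d=R.T@np.array([*(q-p[:2]),0]);print(np.round(d[:2],3),round(-a,3))
```

```text
radius 0.10020046279320878
[-0.   -0.01] -0.1
[-0.001 -0.02 ] -0.2
[-0.004 -0.03 ] -0.3
[-0.007 -0.039] -0.4
[-0.011 -0.048] -0.5
[-0.016 -0.057] -0.6
[-0.021 -0.065] -0.7
[-0.028 -0.073] -0.8
[-0.035 -0.08 ] -0.9
[-0.043 -0.086] -1.0
```

Emit:
step_arm(
  deltas=[
    [0,-0.01,0,-0.1,0.01],
    [-0.001,-0.02,0,-0.2,0.01],
    [-0.004,-0.03,0,-0.3,0.01],
    [-0.007,-0.039,0,-0.4,0.01],
    [-0.011,-0.048,0,-0.5,0.01],
    [-0.016,-0.057,0,-0.6,0.01],
    [-0.021,-0.065,0,-0.7,0.01],
    [-0.028,-0.073,0,-0.8,0.01],
    [-0.035,-0.08,0,-0.9,0.01],
    [-0.043,-0.086,0,-1.0,0.01],
  ],
)

```text
time_s: 5.07
ee_pos: [0.5718, -0.3485, 0.2497]
tool_rot: [-0.465, 0.886, -0.001, -0.009]
wrist_force: [-13.3, -13.0, 4.0]
gripper_width: 0.203
```

Run:
```python
from h import *
st()
p,R=frame();r=p[:2]-np.array([.636,-.262]);print(np.hypot(*r),np.arctan2(r[1],r[0])%(2*np.pi))
s=cap("scene","s3");cap("wrist","w3")
```

```text
t 5.07 p [ 0.5718 -0.3485  0.2497] x [-0.568 -0.823  0.017] y [-0.823  0.568  0.007] z [-0.015 -0.01  -1.   ] F [-13.3 -13.    4. ] w 0.0173 q [-0.63  0.6   0.46  1.44 -0.02 -1.6 ]
0.10769594976441611 4.0734562809950265
```

View pics/s3.png

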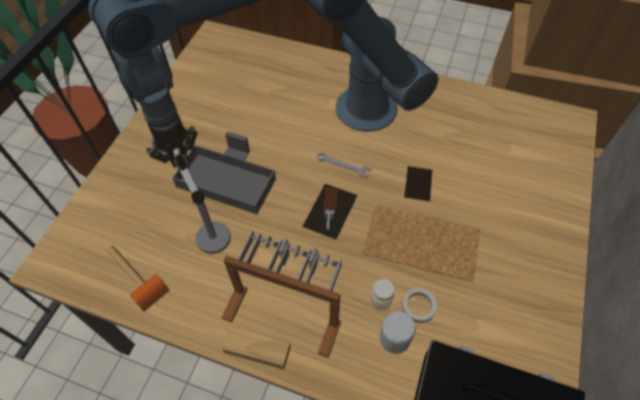

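The arm now points to about 4.07 rad, which is 2.05 rad from its start. I give it a little more, then release and rise.

Emit:
step_arm(
  deltas=[
    [-0.003,-0.006,0,-0.05,0.01],
    [-0.004,-0.01,0,-0.1,0.01],
    [-0.004,-0.01,0,-0.1,0.01],
    [-0.004,-0.01,0,-0.1,0.07],
    [-0.004,-0.01,0,-0.1,0.07],
    [-0.004,-0.01,0,-0.1,0.07],
    [-0.004,-0.01,0,-0.1,0.07],
    [-0.004,-0.01,0,-0.1,0.07],
    [-0.004,-0.01,0,-0.1,0.07],
  ],
)

```text
time_s: 5.92
ee_pos: [0.5838, -0.3517, 0.2496]
tool_rot: [-0.507, 0.862, -0.002, -0.008]
wrist_force: [-0.7, -0.6, -0.3]
gripper_width: 0.821
```

Run:
```python
from h import *
st();cap("wrist","w4")
```

```text
t 5.92 p [ 0.5838 -0.3517  0.2496] x [-0.485 -0.874  0.016] y [-0.874  0.485  0.006] z [-0.013 -0.011 -1.   ] F [-0.7 -0.6 -0.3] w 0.0701 q [-0.63  0.62  0.51  1.46 -0.02 -1.69]
```

View pics/w4.png

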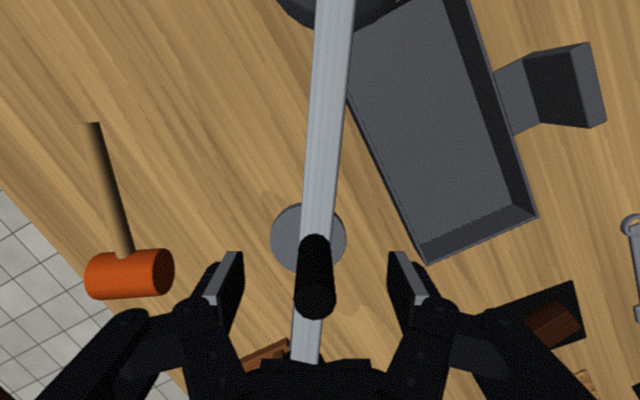

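The peg is free between the open pads at (315,275). I raise the tool straight up and look again.

Emit:
step_arm(
  deltas=[
    [0,0,-0.03,0,0.07],
    [0,0,-0.07,0,0.07],
    [0,0,-0.09,0,0.07],
    [-0.04,0,-0.09,0,0.07],
    [-0.08,-0.02,-0.09,0,0.07],
    [-0.1,-0.02,-0.09,0,0.07],
    [-0.1,-0.02,-0.09,0,0.07],
  ],
)

```text
time_s: 6.55
ee_pos: [0.6535, -0.2681, 0.3352]
tool_rot: [-0.51, 0.86, 0.001, -0.008]
wrist_force: [1.7, -0.6, 1.3]
gripper_width: 0.817
```

Run:
```python
from h import *
st();cap("wrist","w5");s=cap("scene","s5");d=cap("side","d5");crop(s,160,110,490,370,2.4,"pics/s5z.png")
```

```text
t 6.55 p [ 0.6535 -0.2681  0.3352] x [-0.48  -0.877  0.014] y [-0.877  0.48   0.009] z [-0.015 -0.008 -1.   ] F [ 1.7 -0.6  1.3] w 0.0698 q [-0.47  0.8   1.06  1.84 -0.01 -1.54]
```

View pics/s5z.png

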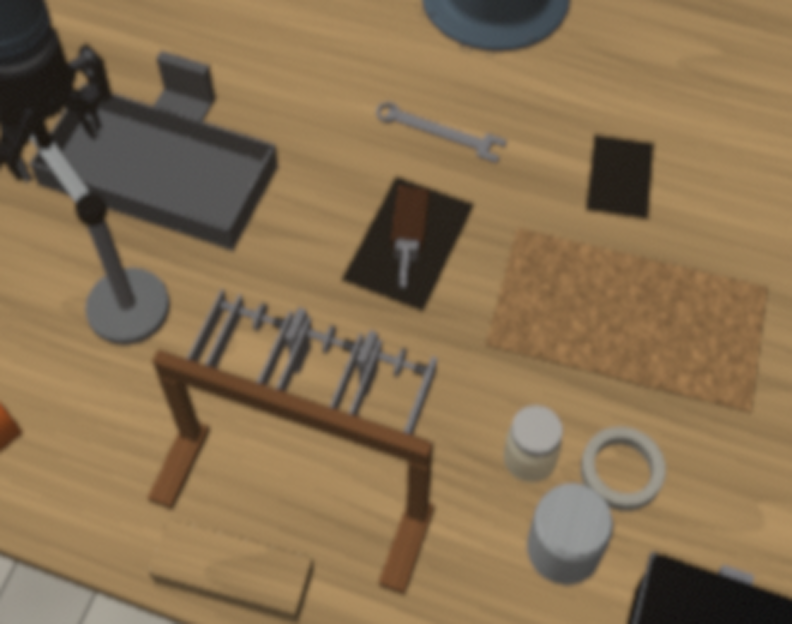

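View pics/w5.png

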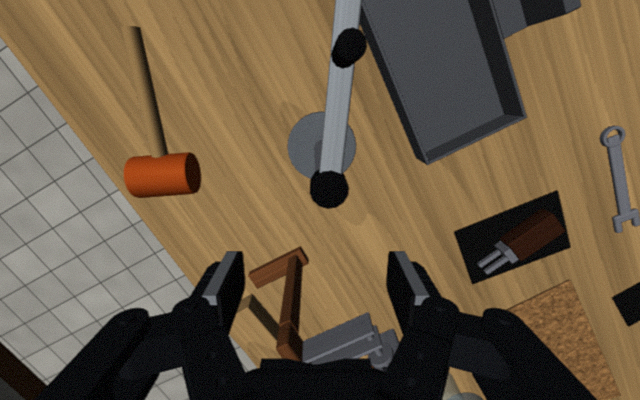

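The lamp arm now points to the right. In the wrist view the post top is at (328,188) and the peg at (348,47). I measure the lamp angle, the tray rim and the tab from the clouds.

Run:
```python
from h import *
w=load("w5");Q=cloud(w)
po=Q[188,328];pe=ray(w,348,42,.278);print("post",po,"peg",pe)
print("arm pts",Q[120,338],Q[80,343]);a=Q[80,343]-Q[150,333];print("angle",np.arctan2(a[1],a[0])%(2*np.pi))
a0=cloud(load("w1"));b=a0[100,300]-a0[260,296];print("start angle",np.arctan2(b[1],b[0]))
for n in ["s5","d5","w5","s1","d1","w1"]:
    c=load(n);Q=cloud(c)
    m=(Q[...,2]>.042)&(Q[...,2]<.058)&(Q[...,0]>.3)&(Q[...,0]<.58)&(Q[...,1]<-.14)&(Q[...,1]>-.5)
    P=Q[m]
    if len(P)>30:
        (cx,cy),(a,b),ang=cv2.minAreaRect(P[:,:2].astype(np.float32));print(n,len(P),"c",cx,cy,"size",a,b,ang)
    m=(Q[...,2]>.095)&(Q[...,2]<.125)&(Q[...,0]>.25)&(Q[...,0]<.45)&(Q[...,1]<-.2)&(Q[...,1]>-.45)
    P=Q[m]
    if len(P)>8:
        r=cv2.minAreaRect(P[:,:2].astype(np.float32));print("   tab",len(P),P.mean(0),r)
```

```text
post [ 0.63972687 -0.27035279  0.23155902] peg [ 0.58547416 -0.35339802  0.278     ]
arm pts [ 0.60829752 -0.31295378  0.22732847] [ 0.59217058 -0.33650479  0.22921254]
angle 4.087331539962379
start angle 2.040263677865064
s5 631 c 0.4320889413356781 -0.32063212990760803 size 0.28595149517059326 0.1862613558769226 88.57758331298828
   tab 163 [ 0.35049736 -0.31507114  0.10874638] ((0.3481401801109314, -0.31652703881263733), (0.07252243906259537, 0.021826865151524544), 87.10520935058594)
d5 488 c 0.42714163661003113 -0.3189504146575928 size 0.29489564895629883 0.18347042798995972 88.58049011230469
   tab 93 [ 0.34403078 -0.30670884  0.11026814] ((0.34380269050598145, -0.31401634216308594), (0.0736730545759201, 0.015987107530236244), 88.69418334960938)
w5 3143 c 0.4362615644931793 -0.2900068163871765 size 0.22077463567256927 0.16931231319904327 88.38068389892578
   tab 425 [ 0.35045883 -0.2901118   0.10841419] ((0.3458145558834076, -0.2916635572910309), (0.01924430951476097, 0.01836983859539032), 84.15906524658203)
s1 553 c 0.4334681034088135 -0.3196852207183838 size 0.283355712890625 0.1825726181268692 88.24948120117188
   tab 55 [ 0.35013598 -0.29141485  0.10858239] ((0.3495457172393799, -0.2944115102291107), (0.026359107345342636, 0.01866534724831581), 85.55859375)
d1 465 c 0.4272966682910919 -0.319033682346344 size 0.29014214873313904 0.18370649218559265 88.42279052734375
   tab 93 [ 0.34424498 -0.30597569  0.11089701] ((0.3438842296600342, -0.313276469707489), (0.07466466724872589, 0.015891948714852333), 88.47451782226562)
w1 3945 c 0.4286634624004364 -0.31970474123954773 size 0.28123101592063904 0.18313182890415192 88.45402526855469
   tab 1425 [ 0.34846098 -0.31321054  0.11017395] ((0.34578198194503784, -0.3166865110397339), (0.0708821639418602, 0.01709742471575737), 88.51519012451172)
```

The lamp swing is about 2.05 rad, and both lamp points agree with that. The tray centre comes out near (0.450,-0.319) with yaw about -0.027. The tab is at (0.346,-0.3165) with its top at about z 0.112, which matches the sizes given. Going above the tab next.

Run:
```python
from h import *
st();go([.346,-.3165,.3],-1.598)
```

```text
t 6.7 p [ 0.651 -0.273  0.338] x [-0.485 -0.875  0.017] y [-0.875  0.485  0.005] z [-0.013 -0.012 -1.   ] F [-0.3 -0.3  0.3] w 0.0699 q [-0.48  0.79  1.05  1.84 -0.02 -1.54]
shift [0.1852 0.2455 0.0423]
turn(tool z, pointing down) -0.479 now yaw -2.077
```

Emit:
step_arm(
  deltas=[
    [0.185,0.245,0,-0.1,0.07],
    [0.185,0.245,0,-0.2,0.07],
    [0.185,0.245,0,-0.3,0.07],
    [0.185,0.245,0,-0.4,0.07],
    [0.185,0.245,0,-0.48,0.07],
    [0.185,0.245,0.02,-0.48,0.07],
    [0.185,0.245,0.04,-0.48,0.07],
    [0.185,0.245,0.08,-0.48,0.07],
    [0.185,0.245,0.12,-0.48,0.07],
    [0.185,0.245,0.12,-0.48,0.07],
  ],
)

```text
time_s: 7.53
ee_pos: [0.3414, -0.317, 0.2201]
tool_rot: [-0.696, 0.718, 0.001, -0.009]
wrist_force: [0.5, 0.8, -0.0]
gripper_width: 0.821
```

Run:
```python
from h import *
st();w=cap("wrist","w6");Q=cloud(w)
m=(Q[...,2]>.1)&(Q[...,2]<.125)&(Q[...,0]>.25)&(Q[...,0]<.45)&(Q[...,1]<-.2)&(Q[...,1]>-.45)
P=Q[m]
if len(P)>8: print("   tab",len(P),P.mean(0),cv2.minAreaRect(P[:,:2].astype(np.float32)))
go([.346,-.3165,.07],-1.598)
```

```text
t 7.53 p [ 0.3414 -0.317   0.2201] x [-0.03  -0.999  0.012] y [-0.999  0.031  0.014] z [-0.014 -0.012 -1.   ] F [ 0.5  0.8 -0. ] w 0.0701 q [-0.87  0.17 -0.25  1.15 -0.02 -2.41]
   tab 1682 [ 0.34428224 -0.32079764  0.11422563] ((0.34444957971572876, -0.3180192708969116), (0.06922447681427002, 0.01603531651198864), 88.43363189697266)
shift [ 0.0005 -0.0094  0.1461]
turn(tool z, pointing down) -0.003 now yaw -1.601
```

View pics/w6.png

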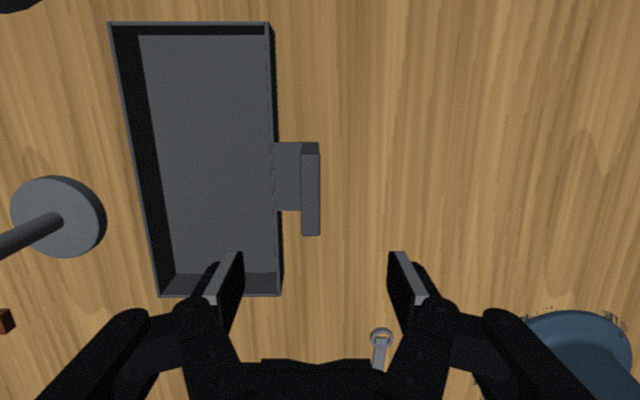

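The tab sits at (310,190) and measures (0.3445,-0.318) with its top at 0.114. Descending and gripping.

Run:
```python
from h import *
go([.345,-.3177,.070],-1.598)
```

```text
shift [ 0.0017 -0.0085  0.1461]
turn(tool z, pointing down) -0.003 now yaw -1.601
```

Emit:
step_arm(
  deltas=[
    [0.001,-0.007,0,0,0.07],
    [0.002,-0.008,0.04,0,0.07],
    [0.002,-0.008,0.08,0,0.07],
    [0.002,-0.008,0.12,0,0.07],
    [0.002,-0.008,0.146,0,0.07],
    [0.002,-0.008,0.146,0,0.07],
    [0.002,-0.008,0.146,0,0.07],
  ],
)

```text
time_s: 8.17
ee_pos: [0.3452, -0.3186, 0.071]
tool_rot: [-0.696, 0.718, 0.005, -0.009]
wrist_force: [0.1, -1.0, -0.0]
gripper_width: 0.818
```

Emit:
step_arm(
  deltas=[
    [0,0,0,0,0.005],
    [0,0,0,0,0.005],
    [0,0,0,0,0.005],
    [0,0,0,0,0.005],
    [0,0,0,0,0.005],
    [0,0,0,0,0.005],
    [0,0,0,0,0.005],
    [0,0,0,0,0.005],
  ],
  squeeze=115,
)

```text
time_s: 8.83
ee_pos: [0.3455, -0.3196, 0.0729]
tool_rot: [-0.696, 0.718, 0.003, -0.009]
wrist_force: [-6.2, 0.1, 8.6]
gripper_width: 0.175
```

Run:
```python
from h import *
st()
```

```text
t 8.83 p [ 0.3455 -0.3196  0.0729] x [-0.031 -0.999  0.009] y [-0.999  0.031  0.018] z [-0.018 -0.008 -1.   ] F [-6.2  0.1  8.6] w 0.0149 q [-0.87  0.3  -0.49  0.79 -0.02 -2.41]
```

Gripped, with the opening at 15 mm. I locate the stand from the clouds before carrying the tray.

Run:
```python
from h import *
for n in ["scene0","side0","s5","d5","w1"]:
    c=load(n);Q=cloud(c)
    m=(Q[...,2]>.198)&(Q[...,2]<.216)&(Q[...,0]>.62)&(Q[...,0]<.82)&(Q[...,1]<.2)&(Q[...,1]>-.17)
    P=Q[m]
    im=c["image"].astype(int);brown=(im[...,0]-im[...,2]>25)&m
    B=Q[brown]
    print(n,len(P),len(B))
    if len(B)>20:
        r=cv2.minAreaRect(B[:,:2].astype(np.float32));print("  beam",r, "x range",np.percentile(B[:,0],[2,98]),"y",np.percentile(B[:,1],[1,99]),"z",np.median(B[:,2]))
    L=Q[m&~brown&(Q[...,0]<.735)]
    if len(L)>20:
        print("  lugs xmin",np.percentile(L[:,0],[1,5]))
        h,e=np.histogram(L[:,1],bins=np.arange(-.14,.14,.004));print("  ",[(round(a,3),k) for a,k in zip(e,h) if k])
```

```text
scene0 1629 999
  beam ((0.7230656743049622, 0.008049845695495605), (0.10871174186468124, 0.29025977849960327), 0.03289692476391792) x range [0.68057409 0.77671304] y [-0.13199731  0.15046717] z 0.20633344755571137
  lugs xmin [0.67288434 0.67693076]
   [(np.float64(-0.108), np.int64(3)), (np.float64(-0.104), np.int64(37)), (np.float64(-0.088), np.int64(7)), (np.float64(-0.084), np.int64(44)), (np.float64(-0.064), np.int64(1)), (np.float64(-0.06), np.int64(17)), (np.float64(-0.04), np.int64(1)), (np.float64(-0.036), np.int64(1)), (np.float64(-0.032), np.int64(6)), (np.float64(-0.028), np.int64(35)), (np.float64(-0.024), np.int64(15)), (np.float64(-0.02), np.int64(22)), (np.float64(-0.016), np.int64(20)), (np.float64(-0.012), np.int64(10)), (np.float64(-0.008), np.int64(37)), (np.float64(0.012), np.int64(2)), (np.float64(0.016), np.int64(15)), (np.float64(0.032), np.int64(1)), (np.float64(0.044), np.int64(7)), (np.float64(0.048), np.int64(33)), (np.float64(0.052), np.int64(13)), (np.float64(0.056), np.int64(19)), (np.float64(0.06), np.int64(24)), (np.float64(0.064), np.int64(11)), (np
[... 5125 characters left out ...]
084), np.int64(240)), (np.float64(-0.064), np.int64(61)), (np.float64(-0.06), np.int64(139)), (np.float64(-0.044), np.int64(1)), (np.float64(-0.04), np.int64(2)), (np.float64(-0.036), np.int64(2)), (np.float64(-0.032), np.int64(337)), (np.float64(-0.028), np.int64(285)), (np.float64(-0.024), np.int64(272)), (np.float64(-0.02), np.int64(265)), (np.float64(-0.016), np.int64(188)), (np.float64(-0.012), np.int64(422)), (np.float64(-0.008), np.int64(285)), (np.float64(0.012), np.int64(165)), (np.float64(0.016), np.int64(170)), (np.float64(0.02), np.int64(1)), (np.float64(0.036), np.int64(2)), (np.float64(0.044), np.int64(421)), (np.float64(0.048), np.int64(160)), (np.float64(0.064), np.int64(5))]
```

Run:
```python
from h import *
for n in ["side0","d5","w1","scene0"]:
    c=load(n);Q=cloud(c);im=c["image"].astype(int)
    for zl,zh in [(.002,.03),(.05,.15)]:
        m=(Q[...,2]>zl)&(Q[...,2]<zh)&(Q[...,0]>.62)&(Q[...,0]<1.)&(Q[...,1]<.2)&(Q[...,1]>-.17)&(im[...,0]-im[...,2]>25)&(im[...,0]<125)
        P=Q[m]
        for s,nm in [(P[:,1]<-.08,"right"),(P[:,1]>.1,"left")]:
            if s.sum()>10: print(n,zl,nm,s.sum(),"x",np.percentile(P[s,0],[2,10,50,98]).round(3),"y",np.percentile(P[s,1],[2,98]).round(3))
```

```text
side0 0.002 right 46 x [0.785 0.791 0.816 0.843] y [-0.114 -0.104]
side0 0.002 left 200 x [0.748 0.751 0.776 0.842] y [0.138 0.161]
side0 0.05 right 14 x [0.756 0.757 0.763 0.77 ] y [-0.132 -0.109]
side0 0.05 left 270 x [0.756 0.757 0.759 0.771] y [0.135 0.157]
d5 0.002 right 46 x [0.787 0.791 0.815 0.844] y [-0.113 -0.104]
d5 0.002 left 189 x [0.748 0.751 0.775 0.842] y [0.138 0.161]
d5 0.05 right 15 x [0.755 0.756 0.763 0.771] y [-0.131 -0.111]
d5 0.05 left 267 x [0.756 0.757 0.759 0.771] y [0.136 0.157]
w1 0.002 right 412 x [0.749 0.75  0.772 0.867] y [-0.139 -0.091]
w1 0.002 left 232 x [0.775 0.78  0.81  0.847] y [0.127 0.129]
w1 0.05 right 104 x [0.757 0.758 0.759 0.771] y [-0.136 -0.114]
scene0 0.002 right 410 x [0.757 0.774 0.811 0.928] y [-0.139 -0.089]
scene0 0.002 left 411 x [0.754 0.777 0.811 0.851] y [0.128 0.157]
scene0 0.05 right 168 x [0.762 0.765 0.775 0.777] y [-0.135 -0.114]
scene0 0.05 left 144 x [0.765 0.771 0.776 0.777] y [0.132 0.153]
```

Stand: axis x is about 0.691, origin y about -0.017, yaw about 0, and the feet fronts are at x 0.748. I want the tray centre near (0.668, 0.010). First I lift it.

Emit:
step_arm(
  deltas=[
    [0,0,-0.01,0,0.005],
    [0,0,-0.02,0,0.005],
    [0,0,-0.035,0,0.005],
    [0,0,-0.05,0,0.005],
    [0,0,-0.06,0,0.005],
    [0,0,-0.06,0,0.005],
  ],
)

```text
time_s: 9.33
ee_pos: [0.3472, -0.32, 0.1348]
tool_rot: [-0.696, 0.718, 0.002, -0.01]
wrist_force: [0.7, -1.0, -3.9]
gripper_width: 0.171
```

Run:
```python
from h import *
st();d=cap("side","d7");crop(d,230,100,430,260,4,"pics/d7z.png")
go([.40,.01,.13],-1.571)
```

```text
t 9.33 p [ 0.3472 -0.32    0.1348] x [-0.031 -0.999  0.011] y [-0.999  0.031  0.016] z [-0.017 -0.011 -1.   ] F [ 0.7 -1.  -3.9] w 0.0146 q [-0.87  0.24 -0.39  0.94 -0.02 -2.41]
shift [-0.3311 -0.043  -0.0005]
turn(tool z, pointing down) -0.03 now yaw -1.601
```

View pics/d7z.png

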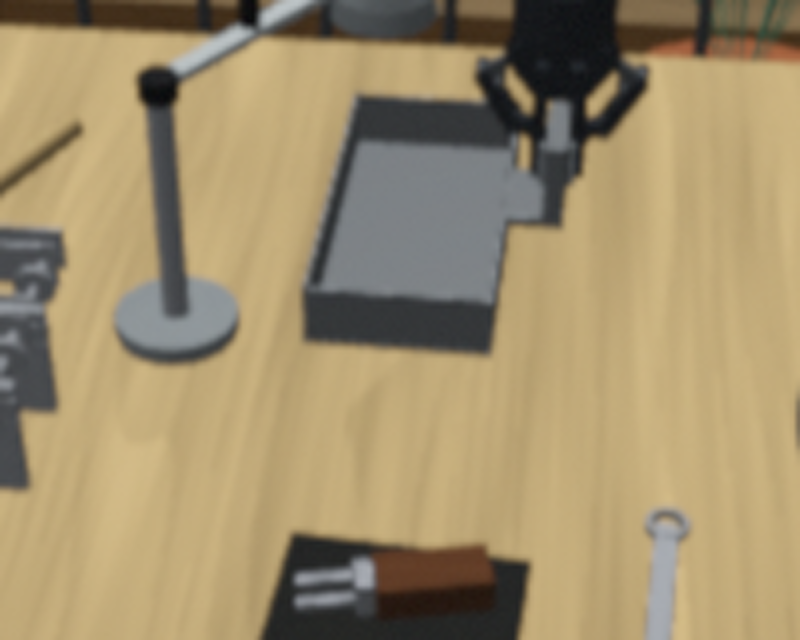

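The tray hangs from the tab and is clear of the table. I carry it sideways over to y = 0.01.

Emit:
step_arm(
  deltas=[
    [-0.01,-0.001,0,0,0.005],
    [-0.03,-0.004,0,0,0.005],
    [-0.06,-0.008,0,-0.005,0.005],
    [-0.09,-0.012,0,-0.01,0.005],
    [-0.12,-0.016,0,-0.015,0.005],
    [-0.15,-0.02,0,-0.02,0.005],
    [-0.18,-0.024,0,-0.03,0.005],
    [-0.21,-0.028,0,-0.03,0.005],
    [-0.24,-0.032,0,-0.03,0.005],
    [-0.26,-0.035,0,-0.03,0.005],
  ],
)

```text
time_s: 10.22
ee_pos: [0.3878, -0.0573, 0.1291]
tool_rot: [0.707, -0.707, -0.005, 0.01]
wrist_force: [-0.1, -0.3, -3.7]
gripper_width: 0.175
```

Run:
```python
from h import *
st();go([.46,.01,.128],-1.571)
```

```text
t 10.22 p [ 0.3878 -0.0573  0.1291] x [ 0.001 -1.     0.007] y [-1.    -0.001  0.02 ] z [-0.02  -0.007 -1.   ] F [-0.1 -0.3 -3.7] w 0.0149 q [-0.3   0.1  -0.58  0.91 -0.01 -1.87]
shift [-0.0672 -0.0722 -0.0009]
turn(tool z, pointing down) 0.001 now yaw -1.57
```

Emit:
step_arm(
  deltas=[
    [-0.02,-0.015,0,0,0.005],
    [-0.04,-0.035,0,0,0.005],
    [-0.055,-0.055,0,0,0.005],
    [-0.065,-0.07,0,0,0.005],
    [-0.067,-0.072,0,0,0.005],
    [-0.067,-0.072,0,0,0.005],
  ],
)

```text
time_s: 10.72
ee_pos: [0.459, 0.0111, 0.126]
tool_rot: [0.708, -0.706, -0.006, 0.01]
wrist_force: [-1.0, -1.0, -3.6]
gripper_width: 0.177
```

Run:
```python
from h import *
st();d=cap("side","d8");s=cap("scene","s8")
crop(d,150,110,430,290,2.8,"pics/d8z.png")
for n,c in [("side",d),("scene",s)]:
    Q=cloud(c);im=c["image"].astype(int)
    m=(Q[...,2]>.08)&(Q[...,2]<.125)&(Q[...,0]>.40)&(Q[...,0]<.7)&(Q[...,1]<.2)&(Q[...,1]>-.17)
    P=Q[m];print(n,cv2.minAreaRect(P[:,:2].astype(np.float32)))
    m=(Q[...,2]>.04)&(Q[...,2]<.08)&(Q[...,0]>.5)&(Q[...,0]<.61)&(Q[...,1]<.12)&(Q[...,1]>-.10)
    P=Q[m]; A=np.c_[P[:,:2],np.ones(len(P))];k=np.linalg.lstsq(A,P[:,2],rcond=None)[0];print("floor",len(P),k)
go([.495,.01,.095],-1.571)
```

```text
t 10.72 p [0.459  0.0111 0.126 ] x [ 0.003 -1.     0.006] y [-1.    -0.003  0.023] z [-0.023 -0.007 -1.   ] F [-1.  -1.  -3.6] w 0.0151 q [-0.11  0.24 -0.42  0.93 -0.01 -1.68]
side ((0.5709782838821411, 0.016704976558685303), (0.28569477796554565, 0.25271090865135193), 89.14857482910156)
floor 2075 [-0.01888733  0.0020447   0.06513132]
scene ((0.5756090879440308, 0.012481063604354858), (0.2438536137342453, 0.28170204162597656), 0.5548175573348999)
floor 2707 [-0.02945918  0.00170563  0.07088493]
shift [-0.0001 -0.038   0.0302]
turn(tool z, pointing down) 0.002 now yaw -1.569
```

View pics/d8z.png

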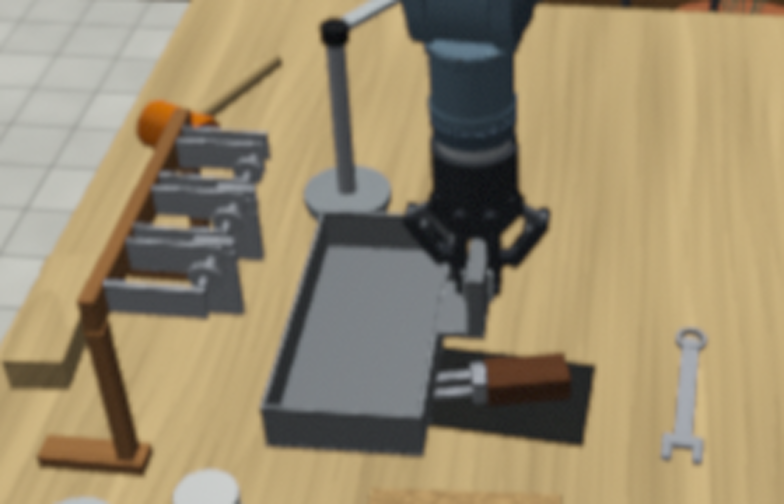

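The tray is close to level: the floor slope is about 0.02, and part of that is camera error. Now down and in under the links.

Emit:
step_arm(
  deltas=[
    [0,-0.008,0.008,0,0.005],
    [0,-0.02,0.02,0,0.005],
    [0,-0.036,0.034,0,0.005],
    [0,-0.05,0.036,0,0.005],
    [0,-0.07,0.036,0,0.005],
    [0,-0.09,0.036,0,0.005],
    [0,-0.103,0.036,0,0.005],
    [0,-0.104,0.04,0,0.005],
    [0,-0.104,0.047,0,0.005],
    [0,-0.104,0.049,0,0.005],
  ],
)

```text
time_s: 11.65
ee_pos: [0.5601, 0.0092, 0.0739]
tool_rot: [0.707, -0.707, -0.006, 0.011]
wrist_force: [-4.6, -0.5, 8.9]
gripper_width: 0.174
```

Run:
```python
from h import *
st();d=cap("side","d9");s=cap("scene","s9")
crop(d,150,110,430,290,2.8,"pics/d9z.png")
```

```text
t 11.65 p [0.5601 0.0092 0.0739] x [ 0.001 -1.     0.007] y [-1.    -0.     0.024] z [-0.024 -0.007 -1.   ] F [-4.6 -0.5  8.9] w 0.0148 q [-0.09  0.47 -0.22  0.9  -0.01 -1.66]
```

View pics/d9z.png

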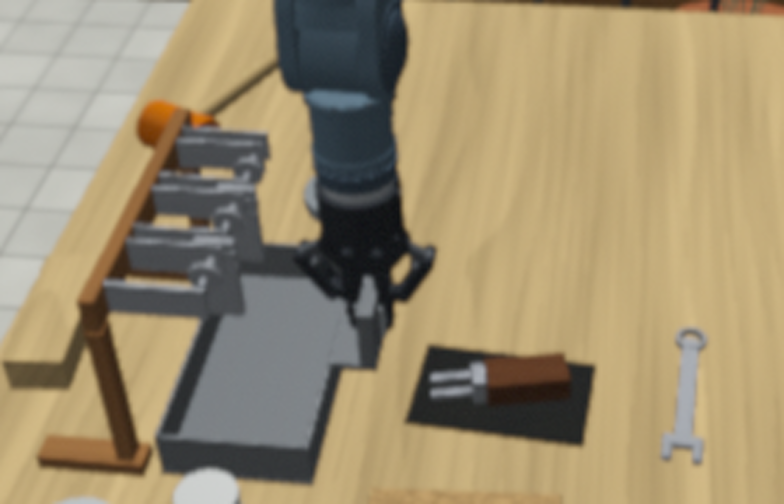

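The tray stands under the links with the floor contact felt (+9 N). I release it and rise.

Emit:
step_arm(
  deltas=[
    [0,0,0,0,0.07],
    [0,0,0,0,0.07],
    [0,0,0,0,0.07],
    [0,0,0,0,0.07],
    [0,0,-0.02,0,0.07],
    [0,0,-0.05,0,0.07],
    [0,0.03,-0.09,0,0.07],
    [0,0.07,-0.12,0,0.07],
    [0,0.11,-0.14,0,0.07],
    [0,0.13,-0.14,0,0.07],
  ],
)

```text
time_s: 12.58
ee_pos: [0.4341, 0.0102, 0.2206]
tool_rot: [0.707, -0.707, -0.003, 0.009]
wrist_force: [0.7, -0.1, 1.1]
gripper_width: 0.819
```

Run:
```python
from h import *
st();w=cap("wrist","w10");d=cap("side","d10");s=cap("scene","s10");st()
for n,c in [("side",d),("scene",s),("w",w)]:
    Q=cloud(c);im=c["image"].astype(int)
    m=(Q[...,2]>.042)&(Q[...,2]<.058)&(Q[...,0]>.40)&(Q[...,0]<.80)&(Q[...,1]<.2)&(Q[...,1]>-.17)
    P=Q[m];print(n,cv2.minAreaRect(P[:,:2].astype(np.float32)) if len(P) else 0)
```

```text
t 12.58 p [0.4341 0.0102 0.2206] x [ 0.001 -1.     0.008] y [-1.    -0.001  0.017] z [-0.017 -0.008 -1.   ] F [ 0.7 -0.1  1.1] w 0.0699 q [-0.12  0.12 -0.31  1.16 -0.01 -1.69]
t 12.73 p [0.432  0.0105 0.2189] x [ 0.001 -1.     0.008] y [-1.    -0.001  0.021] z [-0.021 -0.008 -1.   ] F [ 1.3 -0.6 -0.4] w 0.07 q [-0.12  0.12 -0.32  1.16 -0.01 -1.69]
side ((0.6420879364013672, 0.025360658764839172), (0.3225361406803131, 0.1867663413286209), 75.16078186035156)
scene ((0.6678206920623779, 0.009999677538871765), (0.2876330614089966, 0.2183883786201477), 89.80201721191406)
w ((0.6467137932777405, 0.01935085654258728), (0.3106938302516937, 0.19745996594429016), 76.96770477294922)
```

View pics/w10.png

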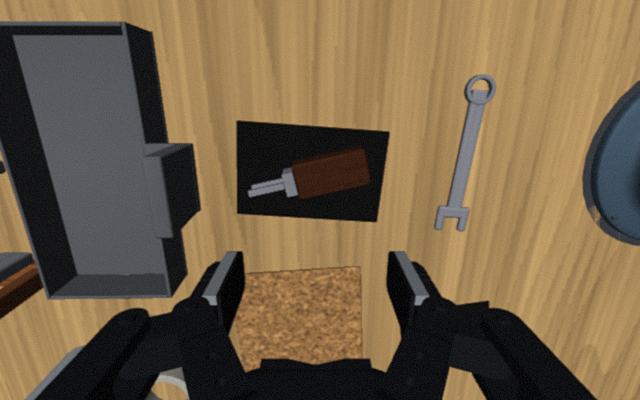

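The wrist view shows the fork on the mat, with the handle at (333,173) and the prongs ending at (250,190). I get its pose from the depth.

Run:
```python
from h import *
w=load("w10");Q=cloud(w);im=w["image"].astype(int)
m=np.zeros(Q.shape[:2],bool);m[110:230,230:400]=True
top=m&(Q[...,2]>.024)&(Q[...,2]<.042)
br=top&(im[...,0]-im[...,2]>18)
P=Q[br];r=cv2.minAreaRect(P[:,:2].astype(np.float32));print("handle",len(P),r,"z",np.median(P[:,2]))
P=Q[top&~br];print("steel",len(P),cv2.minAreaRect(P[:,:2].astype(np.float32)),np.median(P[:,2]))
# mat: dark pixels
mk=(m&(im.sum(2)<75)).astype(np.uint8)
ys,xs=np.nonzero(mk);r=cv2.minAreaRect(np.c_[xs,ys].astype(np.float32));b=cv2.boxPoints(r)
C=np.array([ray(w,u,v,.004)[:2] for u,v in b]);print("mat corners",C.round(4),"centre",C.mean(0),[np.linalg.norm(C[i]-C[(i+1)%4]) for i in range(4)])
for n in ["scene0"]:
    pass
```

```text
handle 2703 ((0.414417028427124, 0.012717358767986298), (0.07900634407997131, 0.03957653045654297), 12.98528003692627) z 0.03263739397219236
steel 614 ((0.4378547966480255, 0.022856978699564934), (0.13195182383060455, 0.03850653022527695), 16.470470428466797) 0.03239948468893265
mat corners [[ 0.5315  0.0657]
 [ 0.5162 -0.0403]
 [ 0.35   -0.0293]
 [ 0.3493  0.0799]] centre [0.43674666 0.01901074] [np.float64(0.10704438813003785), np.float64(0.16659508860386776), np.float64(0.1091243708272633), np.float64(0.18272160172931806)]
```

The fork handle is centred at (0.4144, 0.0127), yaw 0.227, top z 0.0326. The whole fork's middle lies at the mat's middle, so this start pose is the pose to return it to. I turn the tool and hover over the handle 12 mm forward of its centre.

Run:
```python
from h import *
go([.4261,.0154,.10],.2266-np.pi)
w=load("w10");V=w["view"];o=-V[:3,:3].T@V[:3,3];p,R=frame();print("cam in tool",R.T@(o-p))
```

```text
shift [-0.0058  0.0034  0.119 ]
turn(tool z, pointing down) 1.345 now yaw -1.57
cam in tool [ 0.08216596 -0.00212344 -0.13717298]
```

Emit:
step_arm(
  deltas=[
    [-0.002,0.001,0.01,0.12,0.07],
    [-0.003,0.002,0.03,0.24,0.07],
    [-0.006,0.003,0.05,0.36,0.07],
    [-0.006,0.003,0.07,0.48,0.07],
    [-0.006,0.003,0.08,0.6,0.07],
    [-0.006,0.003,0.08,0.72,0.07],
    [-0.006,0.003,0.08,0.84,0.07],
    [-0.006,0.003,0.08,0.96,0.07],
    [-0.006,0.003,0.08,1.08,0.07],
    [-0.006,0.003,0.08,1.2,0.07],
  ],
)

```text
time_s: 13.57
ee_pos: [0.4282, 0.0159, 0.1381]
tool_rot: [-0.182, 0.983, -0.002, -0.011]
wrist_force: [0.4, -0.2, 0.5]
gripper_width: 0.82
```

Run:
```python
from h import *
st();go([.4261,.0154,.10],.2266-np.pi)
```

```text
t 13.57 p [0.4282 0.0159 0.1381] x [-0.934 -0.358  0.023] y [-0.358  0.934  0.001] z [-0.021 -0.008 -1.   ] F [ 0.4 -0.2  0.5] w 0.0701 q [-0.1   0.17 -0.48  0.95 -0.01 -0.47]
shift [0.0012 0.0003 0.0382]
turn(tool z, pointing down) 0.139 now yaw -2.776
```

Emit:
step_arm(
  deltas=[
    [0.001,0,0,0.1,0.06],
    [0.001,0,0.03,0.139,0.06],
    [0.001,0,0.06,0.139,0.06],
    [0.001,0,0.08,0.139,0.06],
    [0.001,0,0.08,0.139,0.06],
    [0.001,0,0.08,0.139,0.06],
  ],
)

```text
time_s: 14.07
ee_pos: [0.4248, 0.0151, 0.057]
tool_rot: [-0.113, 0.994, -0.002, -0.013]
wrist_force: [-0.0, 0.0, -0.1]
gripper_width: 0.702
```

Run:
```python
from h import *
st();w=cap("wrist","w11");s=cap("scene","s11");d=cap("side","d11");crop(d,260,190,420,300,5,"pics/d11z.png");crop(s,270,140,400,250,5,"pics/s11z.png")
go([.4261,.0154,.013],.2266-np.pi)
```

```text
t 14.07 p [0.4248 0.0151 0.057 ] x [-0.974 -0.225  0.026] y [-0.225  0.974 -0.001] z [-0.025 -0.007 -1.   ] F [-0.   0.  -0.1] w 0.0599 q [-0.11  0.26 -0.61  0.73 -0.01 -0.33]
shift [0.     0.001  0.0463]
turn(tool z, pointing down) 0.0 now yaw -2.915
```

View pics/d11z.png

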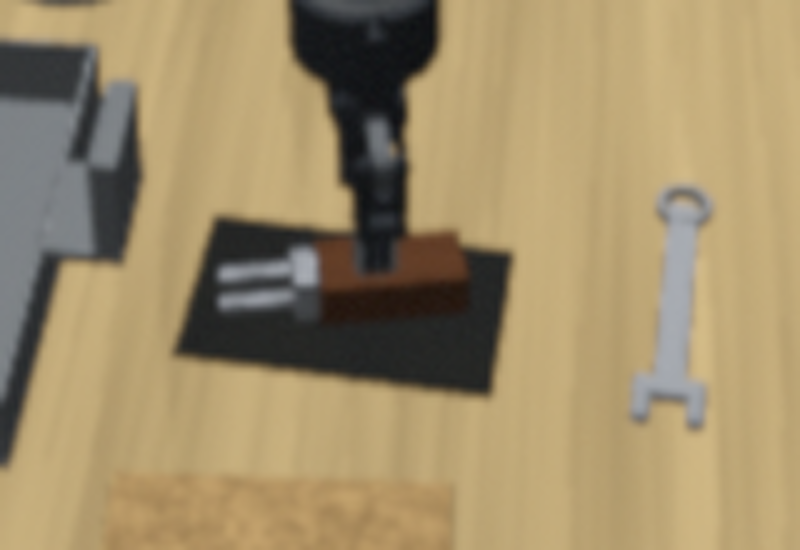

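View pics/w11.png

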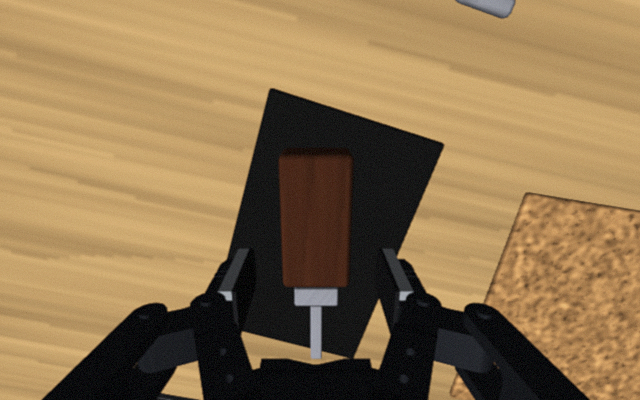

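The pads straddle the handle squarely: its axis is at image column 316, and the finger positions are 243 and 390. Descending and gripping.

Emit:
step_arm(
  deltas=[
    [0,0.001,0.02,0,0.06],
    [0,0.001,0.036,0,0.06],
    [0,0.001,0.044,0,0.06],
    [0,0.001,0.044,0,0.06],
    [0,0.001,0.044,0,0.03],
    [0,0.001,0.044,0,0.03],
    [0,0.001,0.044,0,0.03],
    [0,0.001,0.044,0,0.03],
    [0,0.001,0.044,0,0.03],
    [0,0.001,0.044,0,0.03],
  ],
  squeeze=110,
)

```text
time_s: 15.05
ee_pos: [0.4271, 0.0154, 0.0168]
tool_rot: [-0.113, 0.994, -0.003, -0.009]
wrist_force: [-1.6, -0.5, 5.7]
gripper_width: 0.448
```

Run:
```python
from h import *
st()
```

```text
t 15.05 p [0.4271 0.0154 0.0168] x [-0.974 -0.225  0.018] y [-0.225  0.974 -0.004] z [-0.017 -0.008 -1.   ] F [-1.6 -0.5  5.7] w 0.0382 q [-0.11  0.31 -0.66  0.62 -0.01 -0.33]
```

Gripped at 38 mm on the 40 mm handle. I record the fork-in-tool pose and compute the staging pose.

```bash
cat >> h.py <<'E'
from scipy.spatial.transform import Rotation as Ro
def save_fork(o,yaw):
    p,R=frame();Rf=Ro.from_euler("z",yaw).as_matrix()
    np.savez("fork.npz",t=R.T@(np.array(o)-p),R=R.T@Rf)
def fork_now():
    f=np.load("fork.npz");p,R=frame();return p+R@f["t"],R@f["R"]
def fork_pt(q=(.075,0,.014)):
    o,R=fork_now();return o+R@np.array(q),R
def fork_go(target,yaw=0.,q=(.075,0,.014)):
    """tool shift+turn so that fork point q lands at world target with fork yaw"""
    f=np.load("fork.npz");p,R=frame();o,Rf=fork_now()
    fy=np.arctan2(Rf[1,0],Rf[0,0]);turn=-(yaw-fy)
    R2=R@Ro.from_euler("z",turn).as_matrix()
    p2=np.asarray(target)-R2@(f["t"]+f["R"]@np.array(q))
    print("fork pt",np.round(fork_pt(q)[0],4),"yaw",round(fy,4),"pitch(x.z)",round(Rf[2,0],4),"roll(y.z)",round(Rf[2,1],4))
    print("shift",np.round(R.T@(p2-p),4),"turn",round(turn,4),"p2",np.round(p2,4))
E
python3 - <<'E'
from h import *
save_fork([.4144,.0127,.004],.2266)
fork_go([.622,.005,.19])
E
```

```text
fork pt [0.4875 0.0295 0.018 ] yaw 0.2266 pitch(x.z) 0.0 roll(y.z) 0.0
shift [-0.1239 -0.0409 -0.1741] turn 0.2266 p2 [0.56   0.0048 0.1887]
```

Emit:
step_arm(
  deltas=[
    [0,0,-0.03,0,0.03],
    [0,0,-0.07,0,0.03],
    [0,0,-0.11,0.03,0.03],
    [0,0,-0.15,0.07,0.03],
    [-0.02,-0.007,-0.174,0.12,0.03],
    [-0.05,-0.016,-0.174,0.17,0.03],
    [-0.08,-0.026,-0.174,0.22,0.03],
    [-0.11,-0.036,-0.174,0.2266,0.03],
    [-0.124,-0.041,-0.174,0.2266,0.03],
    [-0.124,-0.041,-0.174,0.2266,0.03],
  ],
)

```text
time_s: 15.88
ee_pos: [0.5636, 0.0041, 0.1892]
tool_rot: [0.0, 1.0, -0.004, -0.007]
wrist_force: [0.1, -1.1, -1.6]
gripper_width: 0.443
```

Run:
```python
from h import *
st();fork_go([.622,.005,.19])
d=cap("side","d12");s=cap("scene","s12");st();fork_go([.622,.005,.19])
crop(d,170,130,330,270,5,"pics/d12z.png");crop(s,230,190,370,310,5,"pics/s12z.png")
```

```text
t 15.88 p [0.5636 0.0041 0.1892] x [-1.     0.     0.014] y [ 0.     1.    -0.008] z [-0.014 -0.008 -1.   ] F [ 0.1 -1.1 -1.6] w 0.0378 q [-0.1   0.38 -0.04  1.16 -0.01 -0.1 ]
fork pt [0.6256 0.0043 0.1907] yaw -0.0003 pitch(x.z) 0.0048 roll(y.z) -0.0044
shift [0.0036 0.0007 0.0007] turn -0.0003 p2 [0.56   0.0048 0.1885]
t 15.98 p [0.5598 0.0047 0.1888] x [-1.     0.     0.018] y [-0.     1.    -0.008] z [-0.018 -0.008 -1.   ] F [ 0.1  0.3 -2.3] w 0.038 q [-0.1   0.38 -0.05  1.16 -0.01 -0.1 ]
fork pt [0.6218 0.0049 0.1901] yaw 0.0 pitch(x.z) 0.0007 roll(y.z) -0.0039
shift [-0.0002  0.0001  0.0001] turn 0.0 p2 [0.56   0.0048 0.1887]
```

View pics/d12z.png

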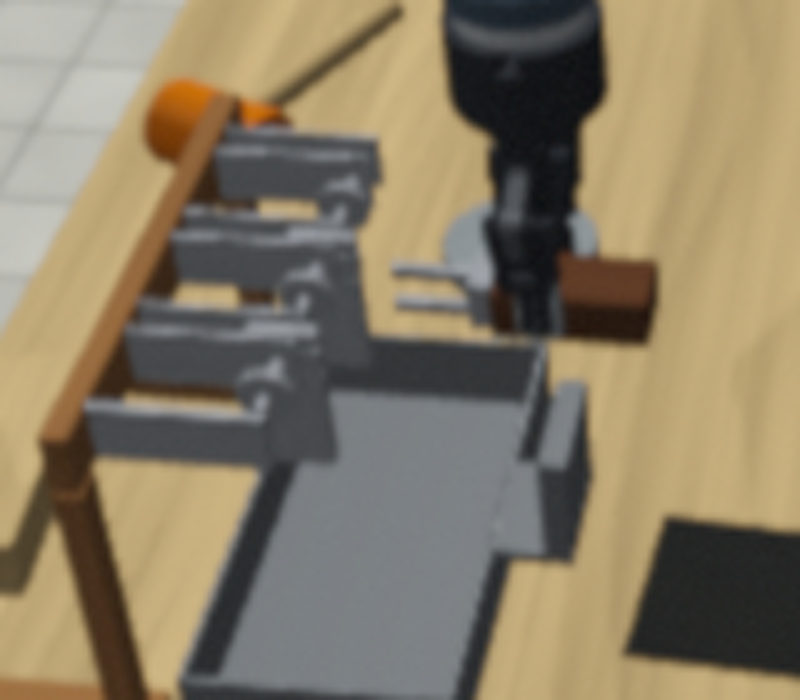

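View pics/s12z.png

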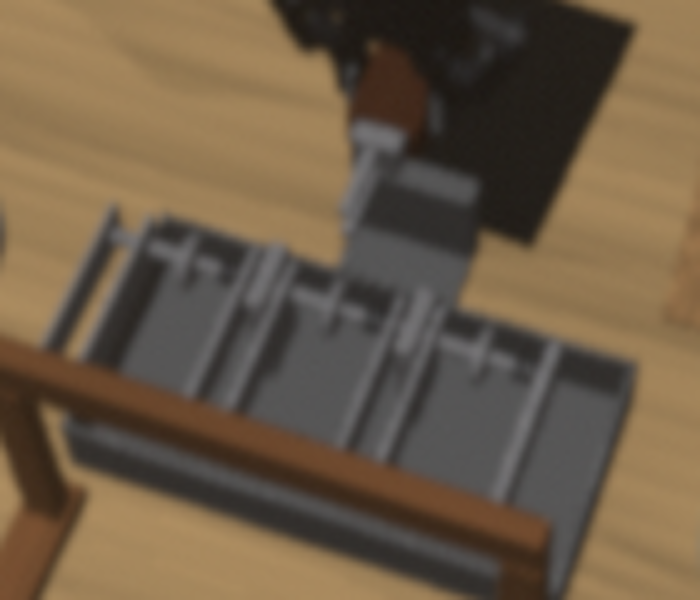

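The side view shows the prongs level and vertically stacked at (395-465, 270/300), with the bar 2 collar at (308,290). The scene view shows the fork line meeting bar 2 between the lug at (292,290) and the collar at (333,303). I compare predicted and seen pixels.

Run:
```python
from h import *
d=load("d12");s=load("s12")
fo=lambda c,x0,y0:lambda p:np.round((proj(c,p)-[x0,y0])*5,0)
D=fo(d,170,130);S=fo(s,230,190)
for nm,q in [("tip up",(.092,0,.0245)),("tip lo",(.092,0,.0035)),("root up",(.052,0,.0245)),("root lo",(.052,0,.0035))]:
    p=fork_pt(q)[0];print(nm,p.round(4),"D",D(p),"S",S(p))
for nm,p in [("collar2 face",(.691,.015,.19)),("collar2 front edge",(.676,.0175,.19)),("collar2 top",(.691,.0175,.205)),("lug2+ front top",(.681,-.007,.206)),("collar3 top",(.691,.0935,.205)),("link2 lower front corner",(.673,-.012,.12)),("link3 lower front",(.673,.064,.12))]:
    print(nm,"D",D(p),"S",S(p))
```

```text
tip up [0.6388 0.0049 0.2006] D [395. 268.] S [344. 208.]
tip lo [0.6389 0.0048 0.1796] D [399. 301.] S [346. 229.]
root up [0.5988 0.0049 0.2006] D [474. 273.] S [373. 142.]
root lo [0.5989 0.0048 0.1796] D [477. 306.] S [374. 163.]
collar2 face D [290. 291.] S [326. 314.]
collar2 front edge D [318. 295.] S [342. 289.]
collar2 top D [285. 270.] S [329. 301.]
lug2+ front top D [317. 240.] S [289. 267.]
collar3 top D [244. 368.] S [479. 349.]
link2 lower front corner D [353. 366.] S [296. 330.]
link3 lower front D [318. 462.] S [435. 376.]
```

Links, lugs and collars all appear about 9 mm nearer the robot than predicted, in both views, while y and z agree. So the bar axis is at x of about 0.682, the 74 mm being to the beam's front. This fits the lug fronts at 0.673.

Run:
```python
from h import *
fork_go([.682,.005,.19])
```

```text
fork pt [0.6218 0.0049 0.1901] yaw 0.0 pitch(x.z) 0.0007 roll(y.z) -0.0039
shift [-0.0601  0.0001 -0.001 ] turn 0.0 p2 [0.62   0.0048 0.1887]
```

Emit:
step_arm(
  deltas=[
    [-0.01,0,0,0,0.03],
    [-0.02,0,0,0,0.03],
    [-0.03,0,-0.001,0,0.03],
    [-0.038,0,-0.001,0,0.03],
    [-0.045,0,-0.001,0,0.03],
    [-0.05,0,-0.001,0,0.03],
    [-0.055,0,-0.001,0,0.03],
    [-0.06,0,-0.001,0,0.03],
    [-0.06,0,-0.001,0,0.03],
    [-0.06,0,-0.001,0,0.03],
  ],
)

```text
time_s: 16.82
ee_pos: [0.6198, 0.0047, 0.1887]
tool_rot: [-0.0, 1.0, -0.004, -0.009]
wrist_force: [-0.1, 0.6, -0.7]
gripper_width: 0.444
```

Run:
```python
from h import *
st();fork_go([.682,.005,.19])
d=cap("side","d13");s=cap("scene","s13")
crop(d,170,130,330,270,5,"pics/d13z.png");crop(s,230,190,370,310,5,"pics/s13z.png")
```

```text
t 16.82 p [0.6198 0.0047 0.1887] x [-1.    -0.     0.018] y [-0.     1.    -0.008] z [-0.018 -0.008 -1.   ] F [-0.1  0.6 -0.7] w 0.0379 q [-0.09  0.5   0.14  1.23 -0.01 -0.09]
fork pt [0.6818 0.0049 0.1899] yaw 0.0 pitch(x.z) 0.0003 roll(y.z) -0.0039
shift [-0.0002  0.0001 -0.0001] turn 0.0 p2 [0.62   0.0048 0.1888]
```

View pics/d13z.png

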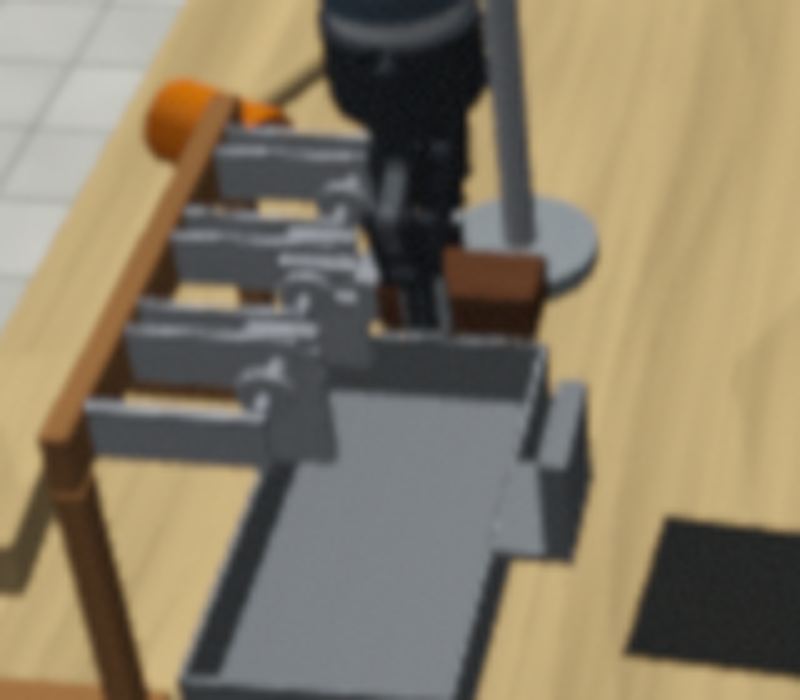

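View pics/s13z.png

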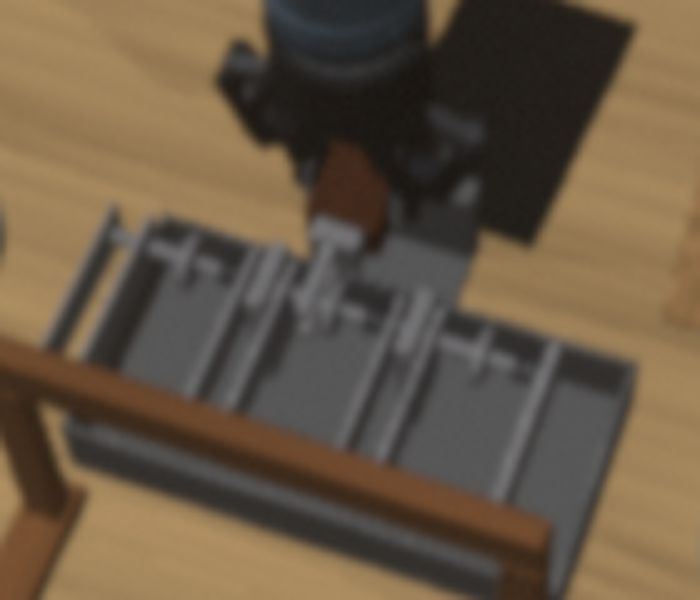

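The prongs straddle bar 2 with no contact force. I push the collar towards +y.

Emit:
step_arm(
  deltas=[
    [0,0.004,0,0,0.03],
    [0,0.008,0,0,0.03],
    [0,0.012,0,0,0.03],
    [0,0.016,0,0,0.03],
    [0,0.02,0,0,0.03],
    [0,0.024,0,0,0.03],
    [0,0.027,0,0,0.03],
    [0,0.028,0,0,0.03],
    [0,0.028,0,0,0.03],
    [0,0.028,0,0,0.03],
  ],
)

```text
time_s: 17.75
ee_pos: [0.6193, 0.0317, 0.1886]
tool_rot: [0.001, 1.0, -0.005, -0.009]
wrist_force: [-0.6, -6.4, -0.5]
gripper_width: 0.442
```

Run:
```python
from h import *
st();fork_go([.682,.005,.19])
d=cap("side","d14");s=cap("scene","s14")
crop(d,170,130,330,270,5,"pics/d14z.png");crop(s,230,190,370,310,5,"pics/s14z.png")
```

```text
t 17.75 p [0.6193 0.0317 0.1886] x [-1.     0.001  0.018] y [ 0.001  1.    -0.011] z [-0.019 -0.011 -1.   ] F [-0.6 -6.4 -0.5] w 0.0377 q [-0.05  0.5   0.15  1.23 -0.01 -0.04]
fork pt [0.6813 0.0318 0.1898] yaw -0.0011 pitch(x.z) -0.0002 roll(y.z) -0.0069
shift [-0.0007 -0.0269  0.0001] turn -0.0011 p2 [0.62   0.0048 0.1888]
```

View pics/d14z.png

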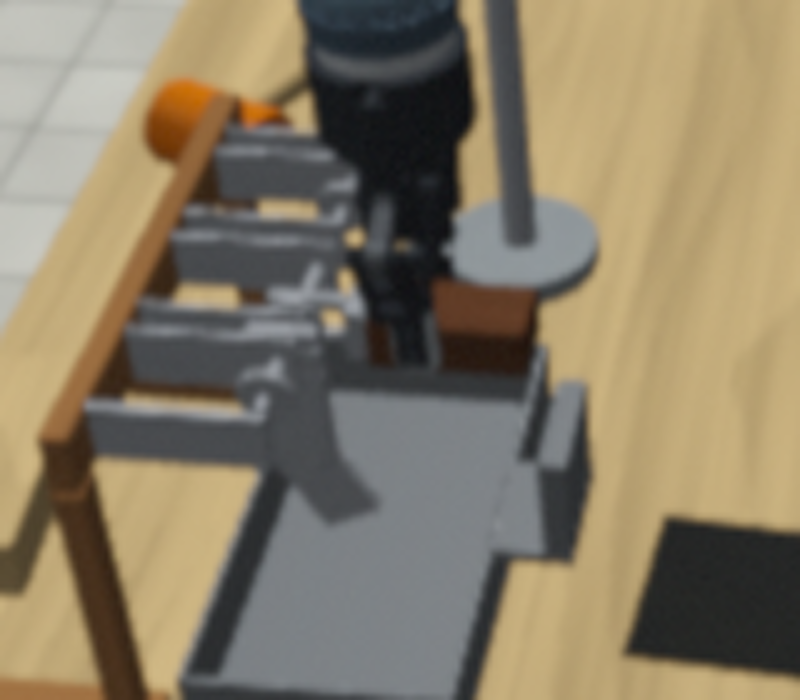

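View pics/s14z.png

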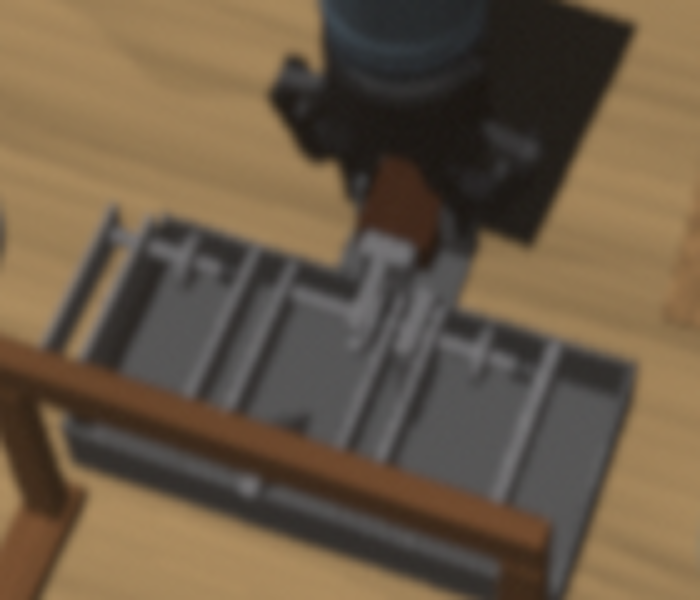

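Link 2 has dropped: Fy was -6.4 N, and station 2 is empty in both views. In the side view the link lies in the tray at (340,480). In the scene view its upper end appears at the far wall at (248,487), leaning. I ease back and withdraw.

Emit:
step_arm(
  deltas=[
    [0,-0.008,0,0,0.03],
    [0,-0.016,0,0,0.03],
    [0,-0.024,0,0,0.03],
    [0,-0.027,0,0,0.03],
    [0.01,-0.027,0,0,0.03],
    [0.025,-0.027,0,0,0.03],
    [0.04,-0.027,0,0,0.03],
    [0.055,-0.027,0,0,0.03],
    [0.06,-0.027,0,0,0.03],
    [0.06,-0.027,0,0,0.03],
  ],
)

```text
time_s: 18.68
ee_pos: [0.5584, 0.0053, 0.1903]
tool_rot: [0.0, 1.0, -0.005, -0.009]
wrist_force: [0.6, 0.3, -0.8]
gripper_width: 0.444
```

Run:
```python
from h import *
st();fork_go([.622,.081,.19])
d=cap("side","d15");s=cap("scene","s15")
crop(d,170,130,330,270,5,"pics/d15z.png");crop(s,230,190,370,310,5,"pics/s15z.png")
```

```text
t 18.68 p [0.5584 0.0053 0.1903] x [-1.     0.001  0.019] y [ 0.001  1.    -0.009] z [-0.019 -0.009 -1.   ] F [ 0.6  0.3 -0.8] w 0.0379 q [-0.1   0.38 -0.05  1.16 -0.01 -0.1 ]
fork pt [0.6204 0.0054 0.1915] yaw -0.0008 pitch(x.z) -0.0004 roll(y.z) -0.0055
shift [-0.0016  0.0755  0.0007] turn -0.0008 p2 [0.56   0.0808 0.1888]
```

View pics/d15z.png

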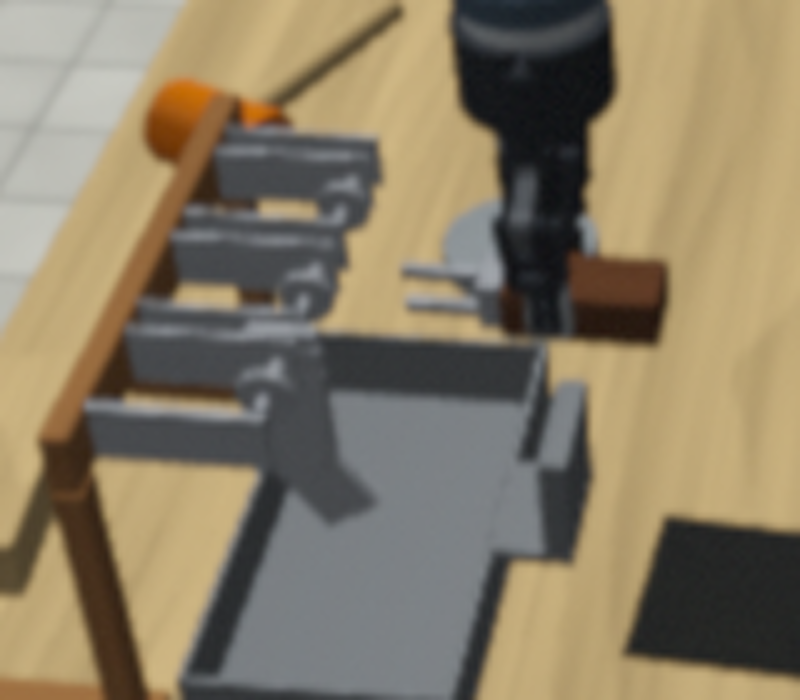

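View pics/s15z.png

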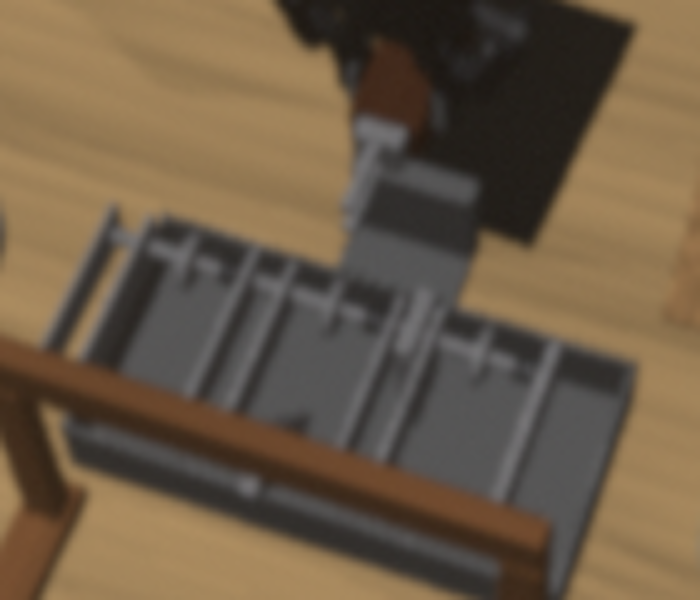

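Station 2 is clear and the bar has sprung back. Now over to station 3 and in.

Emit:
step_arm(
  deltas=[
    [-0.001,0.015,0.001,0,0.03],
    [-0.001,0.035,0.001,0,0.03],
    [-0.001,0.055,0.001,0,0.03],
    [-0.001,0.07,0.001,0,0.03],
    [-0.001,0.0755,0.001,0,0.03],
    [-0.001,0.0755,0.001,0,0.03],
    [-0.001,0.0755,0.001,0,0.03],
    [-0.001,0.0755,0.001,0,0.03],
  ],
)

```text
time_s: 19.45
ee_pos: [0.5615, 0.0796, 0.1884]
tool_rot: [0.001, 1.0, -0.005, -0.009]
wrist_force: [-0.8, -0.2, -1.4]
gripper_width: 0.444
```

Run:
```python
from h import *
st();fork_go([.682,.081,.19])
d=cap("side","d16");s=cap("scene","s16")
crop(d,170,130,330,270,5,"pics/d16z.png");crop(s,230,190,370,310,5,"pics/s16z.png")
```

```text
t 19.45 p [0.5615 0.0796 0.1884] x [-1.     0.002  0.017] y [ 0.002  1.    -0.01 ] z [-0.017 -0.01  -1.   ] F [-0.8 -0.2 -1.4] w 0.0379 q [ 0.03  0.4  -0.03  1.17 -0.01  0.04]
fork pt [0.6235 0.0797 0.1897] yaw -0.0017 pitch(x.z) 0.0013 roll(y.z) -0.0065
shift [-0.0585  0.0012 -0.0013] turn -0.0017 p2 [0.62   0.0808 0.1887]
```

View pics/s16z.png

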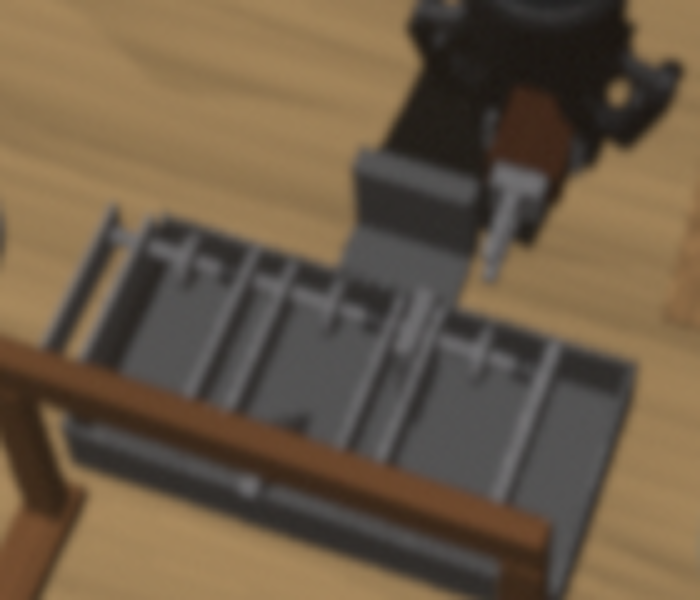

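The fork line will meet bar 3 at about (461,344), between the lug at 438 and the collar at 482. Inserting, then pushing in the next call.

Emit:
step_arm(
  deltas=[
    [-0.01,0.001,0,0,0.03],
    [-0.02,0.001,-0.001,0,0.03],
    [-0.03,0.001,-0.001,0,0.03],
    [-0.038,0.001,-0.001,0,0.03],
    [-0.045,0.001,-0.001,0,0.03],
    [-0.051,0.001,-0.001,0,0.03],
    [-0.0585,0.001,-0.001,0,0.03],
    [-0.0585,0.001,-0.001,0,0.03],
    [-0.0585,0.001,-0.001,0,0.03],
  ],
)

```text
time_s: 20.3
ee_pos: [0.6198, 0.0801, 0.1883]
tool_rot: [0.001, 1.0, -0.005, -0.009]
wrist_force: [0.0, 0.0, -2.0]
gripper_width: 0.446
```

Run:
```python
from h import *
st();fork_go([.682,.109,.19])
d=cap("side","d17");crop(d,170,130,330,270,5,"pics/d17z.png")
```

```text
t 20.3 p [0.6198 0.0801 0.1883] x [-1.     0.003  0.017] y [ 0.002  1.    -0.01 ] z [-0.018 -0.01  -1.   ] F [ 0.  0. -2.] w 0.0381 q [ 0.03  0.51  0.16  1.24 -0.01  0.03]
fork pt [0.6818 0.0802 0.1896] yaw -0.0026 pitch(x.z) 0.0008 roll(y.z) -0.0064
shift [-0.0001  0.0287 -0.0007] turn -0.0026 p2 [0.62   0.1088 0.1887]
```

View pics/d17z.png

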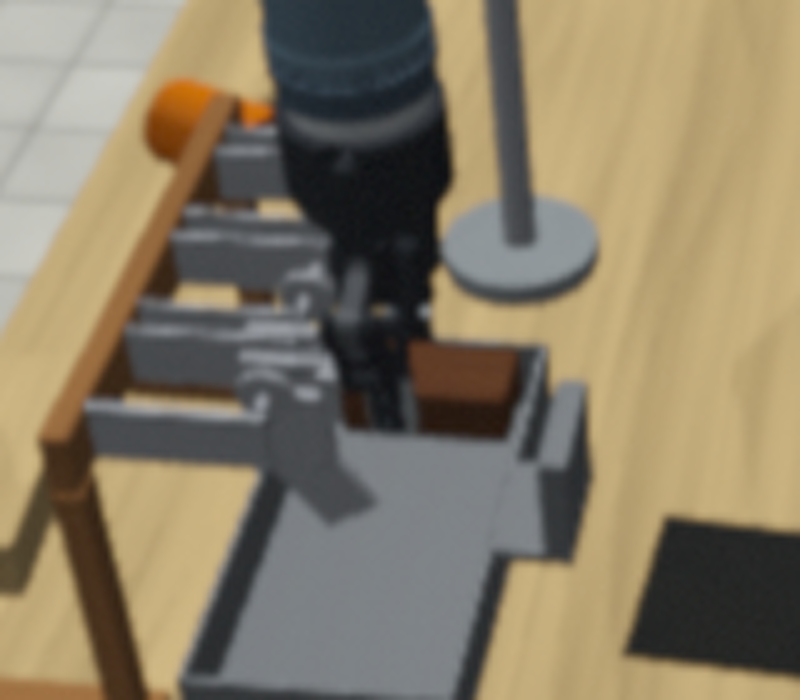

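The prongs straddle bar 3 with no contact force. Pushing.

Emit:
step_arm(
  deltas=[
    [0,0.004,0,0,0.03],
    [0,0.008,0,0,0.03],
    [0,0.012,0,0,0.03],
    [0,0.016,0,0,0.03],
    [0,0.02,0,0,0.03],
    [0,0.024,0,0,0.03],
    [0,0.027,0,0,0.03],
    [0,0.029,0,0,0.03],
    [0,0.029,0,0,0.03],
    [0,0.029,0,0,0.03],
  ],
)

```text
time_s: 21.18
ee_pos: [0.6191, 0.1082, 0.1882]
tool_rot: [0.002, 1.0, -0.007, -0.009]
wrist_force: [-1.5, -6.0, -1.0]
gripper_width: 0.447
```

Run:
```python
from h import *
st();fork_go([.682,.081,.19])
d=cap("side","d18");s=cap("scene","s18")
crop(d,170,130,330,270,5,"pics/d18z.png");crop(s,230,190,370,310,5,"pics/s18z.png")
```

```text
t 21.18 p [0.6191 0.1082 0.1882] x [-1.     0.004  0.018] y [ 0.003  1.    -0.013] z [-0.018 -0.013 -1.   ] F [-1.5 -6.  -1. ] w 0.0381 q [ 0.08  0.52  0.18  1.24 -0.01  0.08]
fork pt [0.6811 0.1082 0.1894] yaw -0.0035 pitch(x.z) 0.0 roll(y.z) -0.0094
shift [-0.0009 -0.0274 -0.0003] turn -0.0035 p2 [0.62   0.0808 0.1888]
```

View pics/d18z.png

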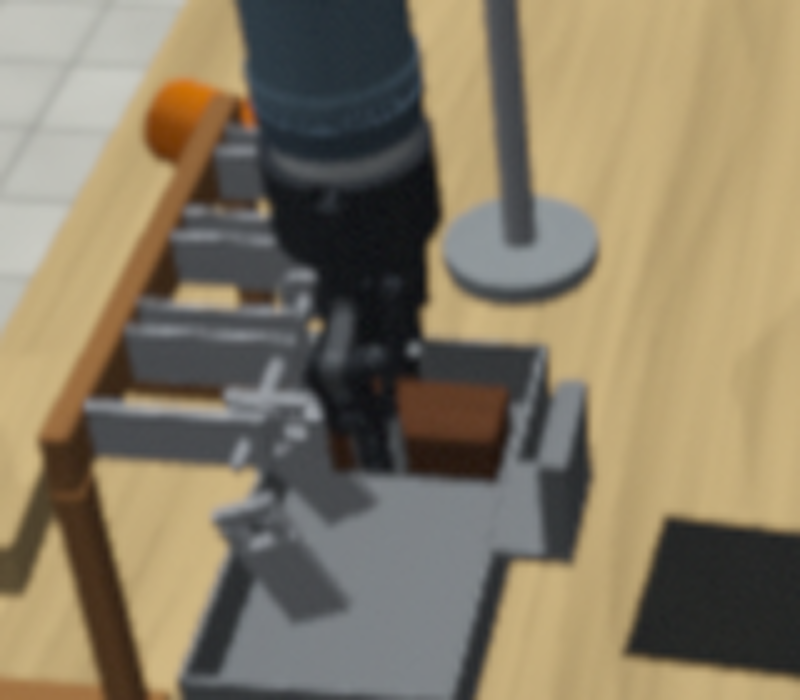

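View pics/s18z.png

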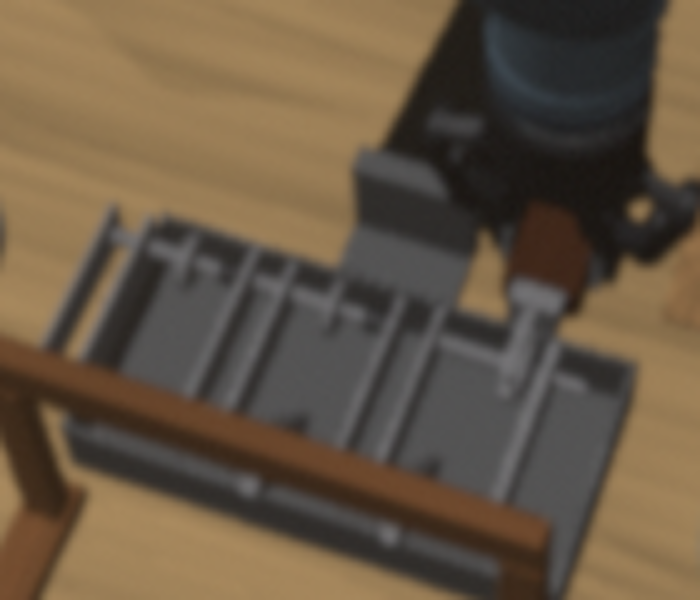

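Both links are now in the tray, leaning on the far wall: side (280,560) and (335,490), scene ends at (248,487) and (388,535). I ease back, withdraw, and refine the mat centre meanwhile.

Emit:
step_arm(
  deltas=[
    [0,-0.008,0,0,0.03],
    [0,-0.016,0,0,0.03],
    [0,-0.024,0,0,0.03],
    [0,-0.0274,0,0,0.03],
    [0.01,-0.0274,0,0,0.03],
    [0.025,-0.0274,0,0,0.03],
    [0.04,-0.0274,0,0,0.03],
    [0.055,-0.0274,0,0,0.03],
    [0.075,-0.0274,0,0,0.03],
    [0.075,-0.0274,0,0,0.03],
  ],
)

```text
time_s: 22.12
ee_pos: [0.5402, 0.0819, 0.1898]
tool_rot: [0.001, 1.0, -0.006, -0.011]
wrist_force: [-0.6, -0.9, -0.9]
gripper_width: 0.447
```

Run:
```python
from h import *
st()
for n,(x0,y0,x1,y1) in [("w10",(225,110,400,230)),("scene0",(295,170,365,245)),("side0",(290,225,370,275)),("w11",(220,80,450,365))]:
    c=load(n);im=c["image"].astype(int);m=np.zeros(im.shape[:2],np.uint8);m[y0:y1,x0:x1]=(im[y0:y1,x0:x1].sum(2)<105)*255
    if n!="w11":
        m=cv2.morphologyEx(m,cv2.MORPH_CLOSE,np.ones((5,5)))
    cs,_=cv2.findContours(m,cv2.RETR_EXTERNAL,cv2.CHAIN_APPROX_NONE);k=max(cs,key=cv2.contourArea);h=cv2.convexHull(k)
    eps=2
    while True:
        a=cv2.approxPolyDP(h,eps,True)
        if len(a)<=4: break
        eps+=.5
    C=np.array([ray(c,u,v,.004)[:2] for u,v in a[:,0]])
    print(n,a[:,0].tolist(),C.round(4).tolist(),"ctr",C.mean(0).round(4),[round(np.linalg.norm(C[i]-C[(i+1)%len(C)]),3) for i in range(len(C))])
```

```text
t 22.12 p [0.5402 0.0819 0.1898] x [-1.     0.003  0.022] y [ 0.002  1.    -0.011] z [-0.022 -0.011 -1.   ] F [-0.6 -0.9 -0.9] w 0.0382 q [ 0.04  0.36 -0.08  1.16 -0.01  0.04]
w10 [[237, 122], [387, 132], [375, 220], [238, 212]] [[0.5163, -0.0394], [0.3512, -0.0285], [0.3582, 0.0771], [0.5232, 0.0657]] ctr [0.4372 0.0187] [np.float64(0.165), np.float64(0.106), np.float64(0.165), np.float64(0.105)]
scene0 [[354, 196], [335, 236], [305, 225], [324, 188]] [[0.3673, 0.0715], [0.5176, 0.0615], [0.5123, -0.0333], [0.3699, -0.0244]] ctr [0.4418 0.0188] [np.float64(0.151), np.float64(0.095), np.float64(0.143), np.float64(0.096)]
side0 [[359, 243], [356, 266], [297, 259], [302, 248]] [[0.3562, -0.0139], [0.3603, 0.0716], [0.5162, 0.0631], [0.5085, 0.0214]] ctr [0.4353 0.0356] [np.float64(0.086), np.float64(0.156), np.float64(0.042), np.float64(0.156)]
w11 [[271, 89], [442, 144], [431, 364], [220, 364]] [[0.3491, -0.028], [0.3568, 0.0783], [0.5164, 0.1269], [0.5527, -0.0292]] ctr [0.4438 0.037 ] [np.float64(0.107), np.float64(0.167), np.float64(0.16), np.float64(0.204)]
```

The mat centre is (0.437, 0.019) from the wrist view, size 165x106, so the fork's start pose had its middle within 3 mm of the mat's middle. I compute the return.

Run:
```python
from h import *
print("hover");fork_go([.4130,.0128,.10],.2266,(0,0,0))
```

```text
hover
fork pt [0.5272 0.082  0.1771] yaw -0.0025 pitch(x.z) -0.0037 roll(y.z) -0.0073
shift [ 0.1126 -0.0657  0.0803] turn -0.2291 p2 [0.4258 0.0156 0.1127]
```

Emit:
step_arm(
  deltas=[
    [0.02,-0.01,0,0,0.03],
    [0.05,-0.025,0,-0.03,0.03],
    [0.08,-0.045,0,-0.08,0.03],
    [0.105,-0.06,0.01,-0.13,0.03],
    [0.1126,-0.0657,0.03,-0.19,0.03],
    [0.1126,-0.0657,0.055,-0.2291,0.03],
    [0.1126,-0.0657,0.08,-0.2291,0.03],
    [0.1126,-0.0657,0.08,-0.2291,0.03],
    [0.1126,-0.0657,0.08,-0.2291,0.03],
  ],
)

```text
time_s: 22.87
ee_pos: [0.4248, 0.016, 0.1127]
tool_rot: [-0.113, 0.993, -0.003, -0.013]
wrist_force: [1.0, -0.1, -1.1]
gripper_width: 0.444
```

Run:
```python
from h import *
st();fork_go([.4130,.0128,.0045],.2266,(0,0,0))
d=cap("side","d19");crop(d,170,130,430,300,3,"pics/d19z.png")
```

```text
t 22.87 p [0.4248 0.016  0.1127] x [-0.974 -0.225  0.026] y [-0.225  0.974 -0.004] z [-0.024 -0.01  -1.   ] F [ 1.  -0.1 -1.1] w 0.0379 q [-0.1   0.19 -0.52  0.88 -0.01 -0.33]
fork pt [0.412  0.0132 0.1   ] yaw 0.2268 pitch(x.z) -0.0077 roll(y.z) -0.0002
shift [-0.0033 -0.0003  0.0954] turn 0.0002 p2 [0.4258 0.0156 0.0172]
```

View pics/d19z.png

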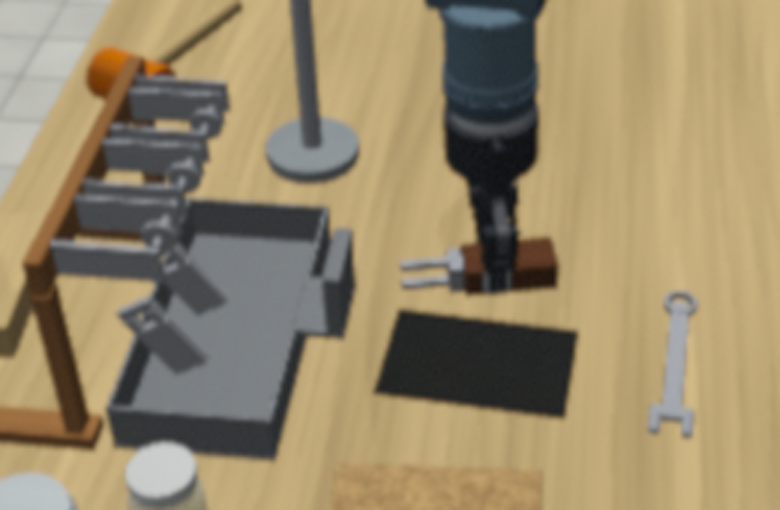

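The fork hovers level over the mat, and both links lean inside the tray at (190,280) and (165,335). Lowering, releasing and rising.

Emit:
step_arm(
  deltas=[
    [-0.001,0,0.03,0,0.03],
    [-0.002,0,0.06,0,0.03],
    [-0.003,0,0.08,0,0.03],
    [-0.003,0,0.09,0,0.03],
    [-0.003,0,0.0955,0,0.03],
    [-0.003,0,0.0955,0,0.03],
    [-0.003,0,0.0955,0,0.03],
  ],
)

```text
time_s: 23.5
ee_pos: [0.4287, 0.0155, 0.0194]
tool_rot: [-0.113, 0.993, -0.004, -0.01]
wrist_force: [0.1, -0.4, -0.7]
gripper_width: 0.443
```

Run:
```python
from h import *
st();fork_go([.4130,.0128,.004],.2266,(0,0,0))
```

```text
t 23.5 p [0.4287 0.0155 0.0194] x [-0.974 -0.225  0.021] y [-0.225  0.974 -0.006] z [-0.019 -0.01  -1.   ] F [ 0.1 -0.4 -0.7] w 0.0378 q [-0.1   0.31 -0.65  0.63 -0.01 -0.33]
fork pt [0.416  0.0128 0.0067] yaw 0.2272 pitch(x.z) -0.003 roll(y.z) -0.0018
shift [0.0028 0.0007 0.0027] turn 0.0006 p2 [0.4257 0.0156 0.0168]
```

Emit:
step_arm(
  deltas=[
    [0.003,0,0.002,0,0.03],
    [0.003,0,0.003,0,0.03],
    [0.003,0,0.003,0,0.03],
    [0.003,0,0.003,0,0.06],
    [0.003,0,0.003,0,0.06],
    [0.003,0,0.003,0,0.06],
    [0.003,0,0.003,0,0.06],
    [0.003,0,-0.03,0,0.06],
    [0.003,0,-0.07,0,0.06],
    [0.003,0,-0.1,0,0.06],
  ],
)

```text
time_s: 24.33
ee_pos: [0.4275, 0.016, 0.1214]
tool_rot: [-0.113, 0.993, -0.004, -0.01]
wrist_force: [0.2, 0.4, -0.8]
gripper_width: 0.704
```

Run:
```python
from h import *
st();w=cap("wrist","w20");go([.47,.01,.26],-np.pi/2)
```

```text
t 24.33 p [0.4275 0.016  0.1214] x [-0.974 -0.225  0.021] y [-0.225  0.974 -0.006] z [-0.02 -0.01 -1.  ] F [ 0.2  0.4 -0.8] w 0.0601 q [-0.1   0.18 -0.51  0.9  -0.01 -0.33]
shift [-0.0344 -0.0153 -0.1337]
turn(tool z, pointing down) -1.343 now yaw -2.914
```

View pics/w20.png

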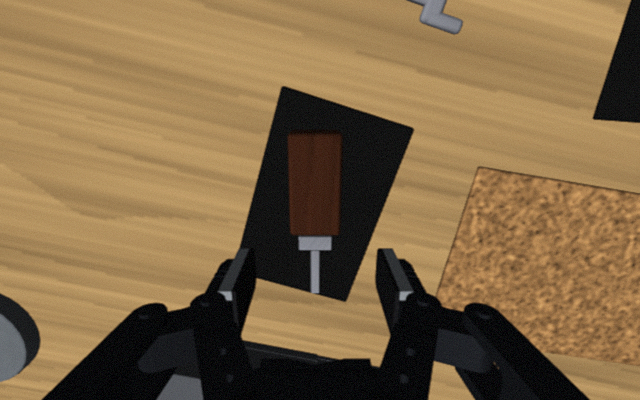

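The fork lies flat in the middle of the mat. Next I look at the board from above with the tool turned for the tab.

Run:
```python
from h import *
go([.45,.42,.28],-np.pi/2)
```

```text
shift [-0.1071  0.3885 -0.158 ]
turn(tool z, pointing down) -1.343 now yaw -2.914
```

Emit:
step_arm(
  deltas=[
    [-0.02,0.05,-0.08,-0.1,0.07],
    [-0.04,0.12,-0.14,-0.22,0.07],
    [-0.06,0.2,-0.158,-0.34,0.07],
    [-0.08,0.28,-0.158,-0.46,0.07],
    [-0.107,0.388,-0.158,-0.58,0.07],
    [-0.107,0.388,-0.158,-0.7,0.07],
    [-0.107,0.388,-0.158,-0.82,0.07],
    [-0.107,0.388,-0.158,-0.94,0.07],
    [-0.107,0.388,-0.158,-1.06,0.07],
    [-0.107,0.388,-0.158,-1.18,0.07],
  ],
)

```text
time_s: 25.22
ee_pos: [0.4483, 0.3874, 0.273]
tool_rot: [-0.649, 0.76, -0.001, -0.008]
wrist_force: [1.6, 0.5, 0.9]
gripper_width: 0.824
```

Emit:
step_arm(
  deltas=[
    [0,0,0,-0.12,0.07],
    [0,0,0,-0.16,0.07],
    [0,0,0,-0.16,0.07],
    [0,0,0,-0.16,0.07],
  ],
)

```text
time_s: 25.55
ee_pos: [0.4481, 0.3874, 0.2726]
tool_rot: [0.708, -0.706, 0.0, 0.008]
wrist_force: [-0.3, -1.1, 0.3]
gripper_width: 0.816
```

Run:
```python
from h import *
st();w=cap("wrist","w21");st()
```

```text
t 25.55 p [0.4481 0.3874 0.2726] x [ 0.002 -1.     0.012] y [-1.    -0.002  0.011] z [-0.011 -0.012 -1.   ] F [-0.3 -1.1  0.3] w 0.0696 q [ 0.61  0.43  0.24  1.4  -0.   -0.96]
t 25.6 p [0.4482 0.3871 0.2727] x [ 0.001 -1.     0.012] y [-1.    -0.001  0.011] z [-0.011 -0.012 -1.   ] F [ 0.4 -0.3  0.3] w 0.0702 q [ 0.61  0.43  0.24  1.4  -0.   -0.97]
```

View pics/w21.png

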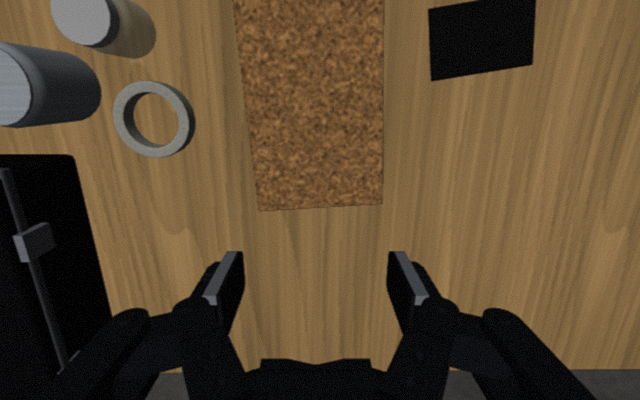

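The board's left end is seen, with corners at (259,211) and (383,204). I step back in y to see the whole of it.

Emit:
step_arm(
  deltas=[
    [0.03,0,0,0,0.07],
    [0.06,0,0,0,0.07],
    [0.09,0,0,0,0.07],
    [0.1,0,0,0,0.07],
    [0.1,0,0,0,0.07],
    [0.1,0,0,0,0.07],
  ],
)

```text
time_s: 26.1
ee_pos: [0.4485, 0.2867, 0.2742]
tool_rot: [-0.707, 0.707, -0.0, -0.007]
wrist_force: [0.1, -0.1, -0.4]
gripper_width: 0.824
```

Run:
```python
from h import *
st();w=cap("wrist","w22")
```

```text
t 26.1 p [0.4485 0.2867 0.2742] x [-0.001 -1.     0.011] y [-1.     0.001  0.01 ] z [-0.01  -0.011 -1.   ] F [ 0.1 -0.1 -0.4] w 0.0703 q [ 0.45  0.3   0.05  1.34 -0.01 -1.12]
```

View pics/w22.png

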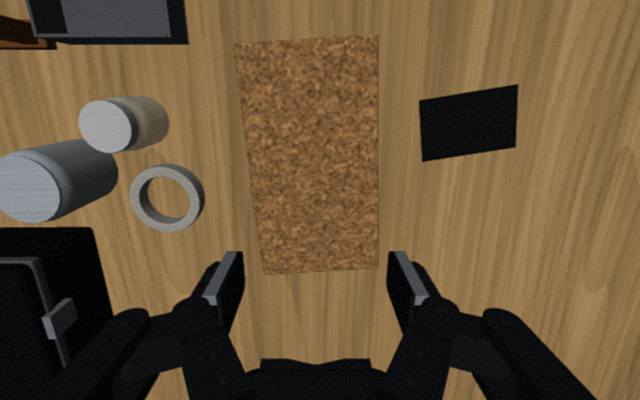

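The whole board is visible, with corners near (234,44), (377,35), (378,268) and (262,275). Fitting it.

Run:
```python
from h import *
def quad(c,mask,z):
    cs,_=cv2.findContours(mask,cv2.RETR_EXTERNAL,cv2.CHAIN_APPROX_NONE);k=max(cs,key=cv2.contourArea);
    G=np.array([ray(c,u,v,z)[:2] for u,v in k[:,0]]).astype(np.float32)
    return cv2.minAreaRect(G),k
w=load("w22")
im=cv2.cvtColor(w["image"],cv2.COLOR_RGB2HSV).astype(int);print(im[150,300],im[200,225],im[100,400],im[300,300])
for n in ["w22","scene0","s15"]:
    c=load(n);f=cv2.GaussianBlur(c["image"],(0,0),3 if n=="w22" else 1.);H=cv2.cvtColor(f,cv2.COLOR_RGB2LAB).astype(int)
    m=np.zeros(H.shape[:2],np.uint8)
    if n=="w22": roi=(slice(25,285),slice(222,390));inn=(slice(100,220),slice(275,350));out=(slice(100,220),slice(383,388))
    else: roi=(slice(200,285),slice(355,490));inn=(slice(230,255),slice(400,440));out=(slice(190,200),slice(450,480))
    a=H[inn].reshape(-1,3).mean(0);b=H[out].reshape(-1,3).mean(0)
    d=((H-a)**2).sum(2)<((H-b)**2).sum(2);m[roi]=d[roi]*255
    m=cv2.morphologyEx(m,cv2.MORPH_OPEN,np.ones((9,9)));m=cv2.morphologyEx(m,cv2.MORPH_CLOSE,np.ones((9,9)))
    cv2.imwrite(f"pics/m_{n}.png",m)
    r,k=quad(c,m,.006);print(n,a,b,r)
C=np.array([ray(w,u,v,.006)[:2] for u,v in [(234,43.5),(377.5,35),(378.5,268),(262,275)]]);print(C.round(4),C.mean(0),[np.linalg.norm(C[i]-C[(i+1)%4]) for i in range(4)])
for i,j in [(0,3),(1,2)]: dd=C[j]-C[i];print("long edge yaw",np.arctan2(-dd[0],dd[1]))
for i,j in [(1,0),(2,3)]: dd=C[j]-C[i];print("short edge yaw",np.arctan2(dd[1],dd[0]))
```

```text
[ 15 146 115] [ 17 122 157] [ 17 117 140] [ 17 128 132]
w22 [105.95955556 137.51777778 153.85188889] [117.24833333 133.53166667 152.77      ] ((0.45301276445388794, 0.3003455400466919), (0.18372119963169098, 0.31458258628845215), 3.685425043106079)
scene0 [113.485 136.285 152.434] [138.39       133.42666667 153.81666667] ((0.4620826244354248, 0.29978716373443604), (0.21385347843170166, 0.3196224570274353), 4.442723751068115)
s15 [120.9   136.652 153.552] [147.23666667 133.88666667 155.10666667] ((0.46142837405204773, 0.29978933930397034), (0.21453982591629028, 0.32067713141441345), 4.076012134552002)
[[0.5408 0.1515]
 [0.3739 0.1425]
 [0.3537 0.4503]
 [0.5247 0.4608]] [0.44825269 0.30125876] [np.float64(0.1671807224165406), np.float64(0.30845655747702716), np.float64(0.17129955862224944), np.float64(0.30968566627676836)]
long edge yaw 0.0520817628597392
long edge yaw 0.06541164856305151
short edge yaw 0.05425764920683582
short edge yaw 0.061540647144337976
```

View pics/m_w22.png

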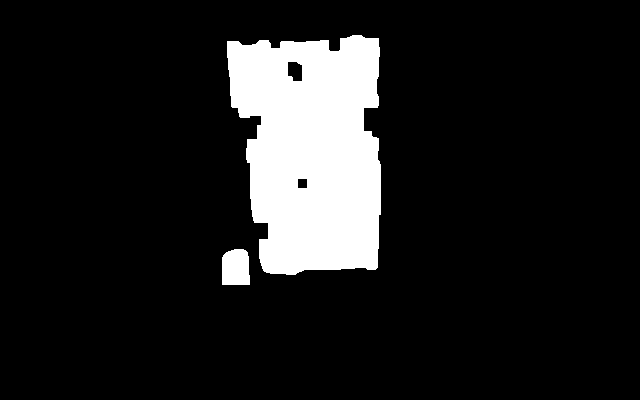

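Board: centre is about (0.449, 0.3015), size 169x309 and yaw about 0.057. Now I measure the jar and tape for clearance and re-measure the tray.

Run:
```python
from h import *
w=load("w22");Q=cloud(w)
for nm,(a,b,c,d),z in [("jar lid",(75,95,135,155),(.06,.12)),("tape",(125,160,210,235),(.015,.035)),("can",(0,140,65,225),(.06,.2))]:
    q=Q[b:d,a:c].reshape(-1,3);q=q[(q[:,2]>z[0])&(q[:,2]<z[1])];print(nm,len(q),q.min(0).round(3),q.max(0).round(3))
s=cap("scene","s22");d=cap("side","d22")
for n,c in [("scene",s),("side",d)]:
    Q=cloud(c)
    for (x0,x1,y0,y1,z0,z1) in [(.52,.7,.16,.32,.03,.12),(.52,.8,.2,.4,.01,.2)]:
        q=Q.reshape(-1,3);q=q[(q[:,0]>x0)&(q[:,0]<x1)&(q[:,1]>y0)&(q[:,1]<y1)&(q[:,2]>z0)&(q[:,2]<z1)]
        if len(q): print(n,len(q),np.percentile(q,[1],axis=0).round(3),np.percentile(q,[99],axis=0).round(3))
crop(d,170,130,430,300,3,"pics/d22z.png");crop(s,220,170,480,350,3,"pics/s22z.png")
for n,c in [("scene",s),("side",d)]:
    Q=cloud(c)
    q=Q.reshape(-1,3);q=q[(q[:,0]>.53)&(q[:,0]<.61)&(q[:,1]>-.1)&(q[:,1]<.13)&(q[:,2]>.095)&(q[:,2]<.125)]
    print(n,"tab",q.mean(0),cv2.minAreaRect(q[:,:2].astype(np.float32)))
```

```text
jar lid 2560 [0.632 0.211 0.06 ] [0.686 0.265 0.088]
tape 2165 [0.596 0.293 0.015] [0.686 0.382 0.028]
can 4562 [0.708 0.26  0.06 ] [0.775 0.34  0.104]
scene 535 [[0.638 0.211 0.031]] [[0.692 0.266 0.088]]
scene 2503 [[0.603 0.214 0.011]] [[0.797 0.396 0.12 ]]
side 739 [[0.629 0.217 0.031]] [[0.683 0.27  0.087]]
side 3654 [[0.599 0.223 0.011]] [[0.789 0.398 0.119]]
scene tab [0.56549729 0.01281399 0.10937871] ((0.5629796385765076, 0.011834567412734032), (0.07039292901754379, 0.02054058574140072), 87.0089111328125)
side tab [0.55343083 0.02635803 0.10908877] ((0.5547181367874146, 0.021633366122841835), (0.05273214727640152, 0.007679805159568787), 89.81260681152344)
```

View pics/d22z.png

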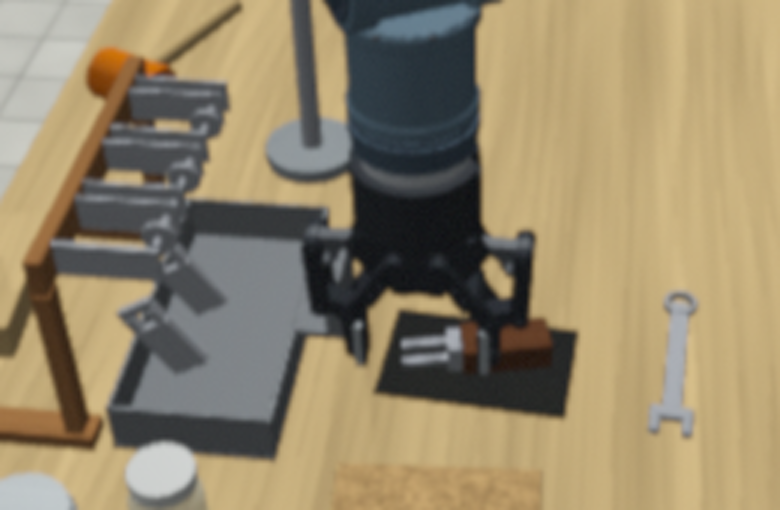

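View pics/s22z.png

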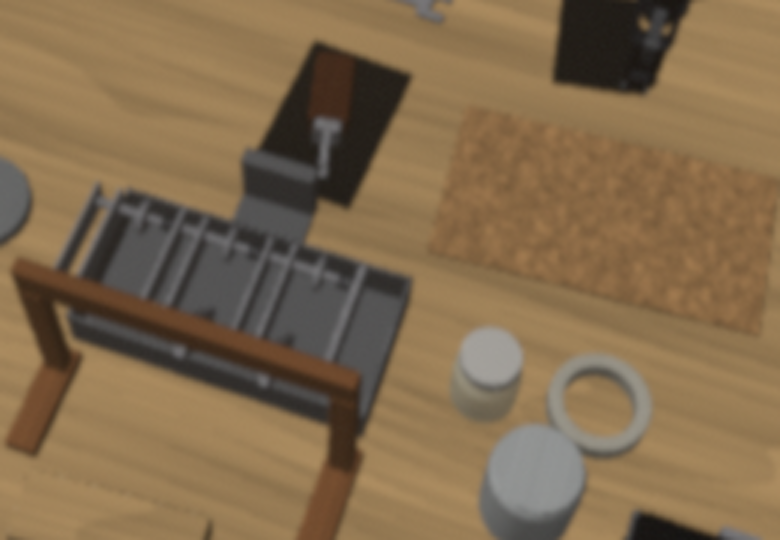

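The fork is on its mat and the tray is in place at tab (0.563, 0.012). The jar begins at x 0.63 and the tape at x 0.596, so the planned route (pull back, then diagonal) clears them. Going above the tab.

Run:
```python
from h import *
go([.555,.015,.22],-np.pi/2)
```

```text
shift [ 0.2726 -0.1066  0.0557]
turn(tool z, pointing down) 0.002 now yaw -1.569
```

Emit:
step_arm(
  deltas=[
    [0.27,-0.106,0.02,0,0.07],
    [0.27,-0.106,0.04,0,0.07],
    [0.27,-0.106,0.056,0,0.07],
    [0.27,-0.106,0.056,0,0.07],
    [0.27,-0.106,0.056,0,0.07],
    [0.27,-0.106,0.056,0,0.07],
    [0.27,-0.106,0.056,0,0.07],
    [0.27,-0.106,0.056,0,0.07],
    [0.27,-0.106,0.056,0,0.07],
    [0.27,-0.106,0.056,0,0.07],
  ],
)

```text
time_s: 27.08
ee_pos: [0.5544, 0.0184, 0.2194]
tool_rot: [0.708, -0.706, -0.0, 0.008]
wrist_force: [0.3, 1.2, 0.0]
gripper_width: 0.818
```

Run:
```python
from h import *
st();w=cap("wrist","w23");st();Q=cloud(w)
q=Q.reshape(-1,3);q=q[(q[:,0]>.53)&(q[:,0]<.61)&(q[:,1]>-.1)&(q[:,1]<.13)&(q[:,2]>.1)&(q[:,2]<.125)]
print("tab",len(q),q.mean(0),cv2.minAreaRect(q[:,:2].astype(np.float32)))
```

```text
t 27.08 p [0.5544 0.0184 0.2194] x [ 0.002 -1.     0.01 ] y [-1.    -0.002  0.012] z [-0.011 -0.01  -1.   ] F [0.3 1.2 0. ] w 0.0699 q [-0.08  0.35 -0.01  1.22 -0.01 -1.65]
t 27.13 p [0.5543 0.019  0.2198] x [ 0.004 -1.     0.01 ] y [-1.    -0.004  0.011] z [-0.011 -0.01  -1.   ] F [-0.4 -0.4  0.3] w 0.0696 q [-0.07  0.35 -0.01  1.22 -0.01 -1.65]
tab 1712 [0.56001775 0.0084901  0.11430261] ((0.5602120161056519, 0.011144079267978668), (0.015868153423070908, 0.06966391950845718), 0.16456058621406555)
```

View pics/w23.png

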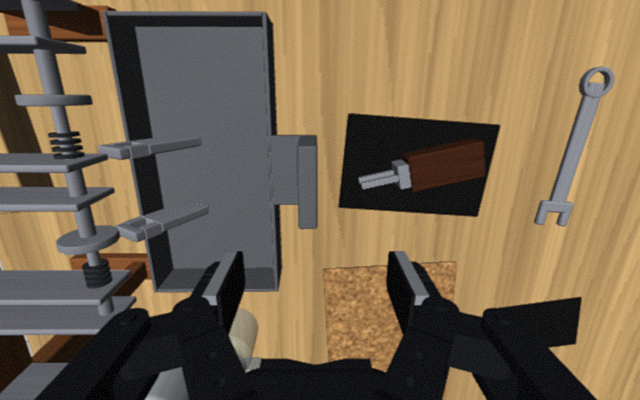

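The wrist view shows the tray with both links leaning, their lower ends at (200,142) and (205,211) and their upper ends on the far rim at (110,150) and (130,230). The fork is well on the mat. I check how far the links stick out.

Run:
```python
from h import *
w=load("w23");Q=cloud(w)
for u,v in [(198,142),(150,148),(125,150),(106,152),(205,211),(165,220),(140,229),(124,234)]: print((u,v),Q[v,u].round(4))
print("far wall rim",Q[100,123].round(4),Q[100,121].round(4),"floor",Q[80,200].round(4))
go([.561,.0112,.073],-np.pi/2)
```

```text
(198, 142) [ 0.6738 -0.0135  0.0287]
(150, 148) [ 0.7016 -0.0146  0.0723]
(125, 150) [ 0.7143 -0.0157  0.0892]
(106, 152) [ 0.7344 -0.0129  0.0832]
(205, 211) [0.6746 0.0625 0.0288]
(165, 220) [nan nan nan]
(140, 229) [0.7158 0.0584 0.0861]
(124, 234) [0.7317 0.0636 0.0858]
far wall rim [ 0.7316 -0.0552  0.0486] [ 0.7321 -0.0553  0.0508] floor [ 0.6725 -0.0743  0.0062]
shift [ 0.0063 -0.0082  0.1468]
turn(tool z, pointing down) 0.004 now yaw -1.567
```

The links lean steeply inside the tray, resting on the floor and the far wall, with their centres well inside. I'll carry gently. Descending on the tab.

Emit:
step_arm(
  deltas=[
    [0.006,-0.008,0,0,0.07],
    [0.006,-0.008,0.03,0,0.07],
    [0.006,-0.008,0.07,0,0.07],
    [0.006,-0.008,0.11,0,0.07],
    [0.006,-0.008,0.135,0,0.07],
    [0.006,-0.008,0.147,0,0.07],
    [0.006,-0.008,0.147,0,0.07],
    [0.006,-0.008,0.147,0,0.07],
  ],
)

```text
time_s: 27.8
ee_pos: [0.5607, 0.0126, 0.0728]
tool_rot: [0.709, -0.705, -0.0, 0.008]
wrist_force: [-0.4, -0.9, 1.1]
gripper_width: 0.819
```

Emit:
step_arm(
  deltas=[
    [0,0,0,0,0.03],
    [0,0,0,0,0.02],
    [0,0,0,0,0.005],
    [0,0,0,0,0.005],
    [0,0,0,0,0.005],
    [0,0,0,0,0.005],
    [0,0,0,0,0.005],
    [0,0,0,0,0.005],
    [0,0,0,0,0.005],
    [0,0,0,0,0.005],
  ],
  squeeze=120,
)

```text
time_s: 28.63
ee_pos: [0.5609, 0.0123, 0.0741]
tool_rot: [0.709, -0.705, 0.0, 0.007]
wrist_force: [-3.8, 0.1, 5.0]
gripper_width: 0.172
```

Run:
```python
from h import *
st();s=cap("scene","s24");d=cap("side","d24")
c=d;Q=cloud(c)
for nm,c in [("side",d),("scene",s)]:
    Q=cloud(c);q=Q.reshape(-1,3);q=q[(q[:,0]>.54)&(q[:,0]<.61)&(q[:,1]>-.1)&(q[:,1]<.13)&(q[:,2]>.095)&(q[:,2]<.125)];print(nm,len(q),q.mean(0))
```

```text
t 28.63 p [0.5609 0.0123 0.0741] x [ 0.005 -1.     0.011] y [-1.    -0.005  0.01 ] z [-0.01  -0.011 -1.   ] F [-3.8  0.1  5. ] w 0.0147 q [-0.08  0.46 -0.24  0.88 -0.01 -1.66]
side 256 [0.56780688 0.0257919  0.11236386]
scene 134 [0.5700824  0.01843552 0.10997994]
```

Gripped at 15 mm. I lift and pull gently back.

Emit:
step_arm(
  deltas=[
    [0,0,-0.004,0,0.005],
    [0,0,-0.01,0,0.005],
    [0,0.002,-0.018,0,0.005],
    [0,0.008,-0.027,0,0.005],
    [0,0.018,-0.037,0,0.005],
    [0,0.032,-0.047,0,0.005],
    [0,0.048,-0.055,0,0.005],
    [0,0.062,-0.06,0,0.005],
    [0,0.072,-0.062,0,0.005],
    [0,0.076,-0.062,0,0.005],
  ],
)

```text
time_s: 29.57
ee_pos: [0.4838, 0.0128, 0.1375]
tool_rot: [0.709, -0.705, -0.0, 0.008]
wrist_force: [0.3, -0.5, -5.5]
gripper_width: 0.173
```

Run:
```python
from h import *
st();d=cap("side","d25");s=cap("scene","s25");crop(d,150,110,430,290,2.8,"pics/d25z.png")
for n,c in [("side",d),("scene",s)]:
    Q=cloud(c);q=Q.reshape(-1,3);q=q[(q[:,0]>.53)&(q[:,0]<.57)&(q[:,1]>-.10)&(q[:,1]<.13)&(q[:,2]>.04)&(q[:,2]<.09)];A=np.c_[q[:,:2],np.ones(len(q))];print(n,len(q),np.linalg.lstsq(A,q[:,2],rcond=None)[0])
go([.42,.012,.132],-1.571)
```

```text
t 29.57 p [0.4838 0.0128 0.1375] x [ 0.005 -1.     0.011] y [-1.    -0.005  0.011] z [-0.011 -0.011 -1.   ] F [ 0.3 -0.5 -5.5] w 0.0148 q [-0.1   0.26 -0.35  0.96 -0.01 -1.67]
side 767 [-0.01011885  0.00093751  0.07146768]
scene 1051 [-0.01852098  0.00069191  0.07548781]
shift [0.0003 0.0646 0.0055]
turn(tool z, pointing down) 0.005 now yaw -1.566
```

View pics/d25z.png

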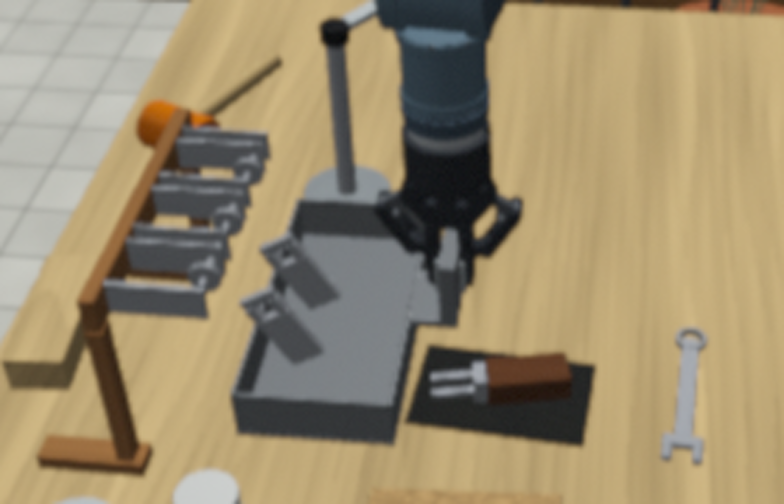

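The tray is level (slope 0.01 to 0.02), with both links leaning inside at (300,270) and (285,325). Continuing along the cleared route.

Emit:
step_arm(
  deltas=[
    [0,0.008,0,0,0.005],
    [-0.002,0.02,0,0,0.005],
    [-0.008,0.034,0,0,0.005],
    [-0.018,0.048,0,0,0.005],
    [-0.032,0.061,0,0,0.005],
    [-0.05,0.072,0,-0.005,0.005],
    [-0.07,0.08,0,-0.01,0.005],
    [-0.09,0.086,0,-0.015,0.005],
    [-0.106,0.091,0,-0.02,0.005],
    [-0.116,0.094,0,-0.025,0.005],
  ],
)

```text
time_s: 30.5
ee_pos: [0.3893, 0.1297, 0.1364]
tool_rot: [0.718, -0.696, -0.001, 0.007]
wrist_force: [0.5, -0.2, -4.6]
gripper_width: 0.174
```

Run:
```python
from h import *
st();go([.3442,.2965,.13],-1.514)
```

```text
t 30.5 p [0.3893 0.1297 0.1364] x [ 0.032 -0.999  0.009] y [-0.999 -0.032  0.012] z [-0.012 -0.01  -1.   ] F [ 0.5 -0.2 -4.6] w 0.0148 q [ 0.17  0.13 -0.53  0.93 -0.01 -1.43]
shift [-0.1682  0.0397  0.0053]
turn(tool z, pointing down) -0.025 now yaw -1.539
```

Emit:
step_arm(
  deltas=[
    [-0.012,0.003,0,-0.005,0.005],
    [-0.03,0.007,0,-0.01,0.005],
    [-0.052,0.012,0,-0.015,0.005],
    [-0.076,0.018,0,-0.02,0.005],
    [-0.1,0.024,0,-0.025,0.005],
    [-0.124,0.03,0,-0.025,0.005],
    [-0.145,0.034,0,-0.025,0.005],
    [-0.16,0.038,0,-0.025,0.005],
    [-0.168,0.0397,0,-0.025,0.005],
    [-0.168,0.0397,0,-0.025,0.005],
  ],
)

```text
time_s: 31.33
ee_pos: [0.344, 0.2977, 0.135]
tool_rot: [0.728, -0.686, -0.001, 0.007]
wrist_force: [-0.3, 0.3, -5.6]
gripper_width: 0.17
```

Run:
```python
from h import *
st();go([.3442,.2965,.0815],-1.514)
s=cap("scene","s26");d=cap("side","d26");w=cap("wrist","w26")
crop(s,330,130,520,300,4,"pics/s26z.png")
for n,c in [("scene",s),("side",d)]:
    Q=cloud(c)
    m=(Q[...,2]>.098)&(Q[...,2]<.13)&(Q[...,0]>.375)&(Q[...,0]<.56)&(Q[...,1]<.5)&(Q[...,1]>.1)
    P=Q[m];print(n,len(P),cv2.minAreaRect(P[:,:2].astype(np.float32)) if len(P)>4 else 0)
    q=Q.reshape(-1,3);q=q[(q[:,0]>.40)&(q[:,0]<.47)&(q[:,1]>.2)&(q[:,1]<.41)&(q[:,2]>.04)&(q[:,2]<.09)];A=np.c_[q[:,:2],np.ones(len(q))];print(n,len(q),np.linalg.lstsq(A,q[:,2],rcond=None)[0])
```

```text
t 31.33 p [0.344  0.2977 0.135 ] x [ 0.059 -0.998  0.008] y [-0.998 -0.059  0.012] z [-0.012 -0.009 -1.   ] F [-0.3  0.3 -5.6] w 0.0145 q [ 0.57  0.21 -0.43  0.95 -0.   -1.06]
shift [ 0.0008 -0.0008  0.0536]
turn(tool z, pointing down) 0.002 now yaw -1.512
scene 1013 ((0.4513404965400696, 0.30249878764152527), (0.15331697463989258, 0.2829439640045166), 1.4863237142562866)
scene 1551 [-0.0006114   0.00200353  0.06236896]
side 1635 ((0.4516964256763458, 0.3028564453125), (0.15656264126300812, 0.28329867124557495), 2.8385543823242188)
side 2693 [0.03729589 0.00966877 0.04456927]
```

View pics/s26z.png

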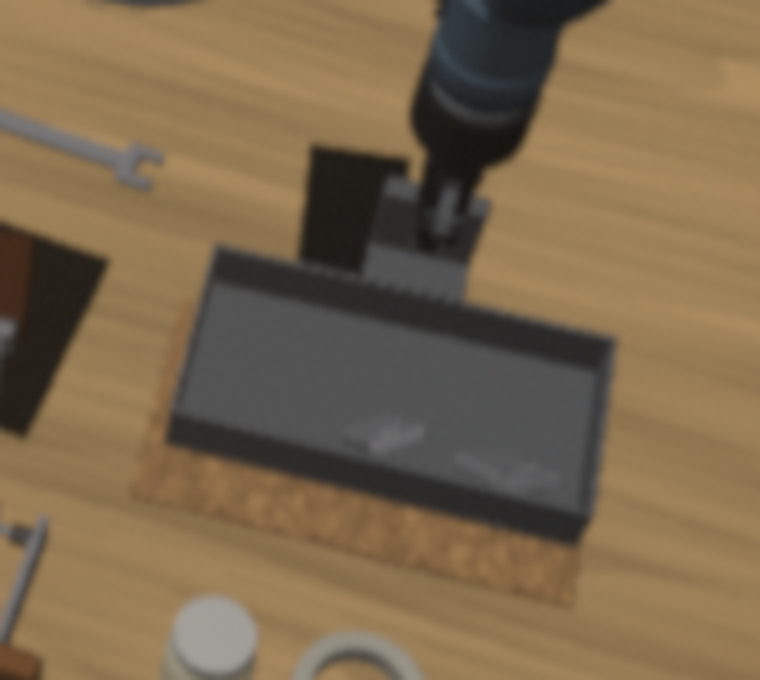

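View pics/w26.png

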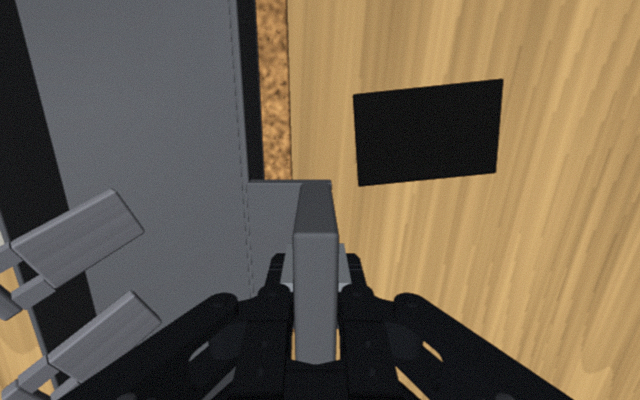

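Over the board the tray looks square, and the far wall and links are fine. Lowering slowly.

Emit:
step_arm(
  deltas=[
    [0.001,-0.001,0.01,0,0.005],
    [0.001,-0.001,0.024,0,0.005],
    [0.001,-0.001,0.036,0,0.005],
    [0.001,-0.001,0.044,0,0.005],
    [0.001,-0.001,0.048,0,0.005],
    [0.001,-0.001,0.051,0,0.005],
    [0.001,-0.001,0.053,0,0.005],
    [0.001,-0.001,0.0545,0,0.005],
    [0.001,-0.001,0.0545,0,0.005],
  ],
)

```text
time_s: 32.23
ee_pos: [0.345, 0.294, 0.0811]
tool_rot: [0.727, -0.687, -0.0, 0.008]
wrist_force: [-2.7, -2.5, -0.5]
gripper_width: 0.179
```

Run:
```python
from h import *
st();go([.3442,.2965,.08],-1.514)
s=cap("scene","s27");w=cap("wrist","w27");d=cap("side","d27")
crop(s,330,130,520,300,4,"pics/s27z.png")
```

```text
t 32.23 p [0.345  0.294  0.0811] x [ 0.056 -0.998  0.01 ] y [-0.998 -0.056  0.012] z [-0.011 -0.011 -1.   ] F [-2.7 -2.5 -0.5] w 0.0153 q [ 0.57  0.27 -0.51  0.81 -0.   -1.06]
shift [-0.0025  0.0006  0.0011]
turn(tool z, pointing down) -0.001 now yaw -1.515
```

View pics/s27z.png

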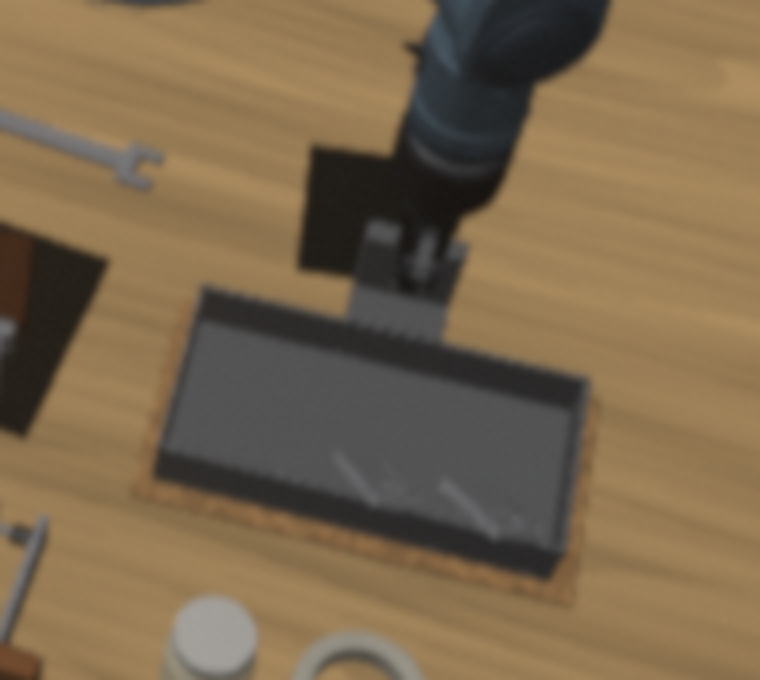

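View pics/d27.png

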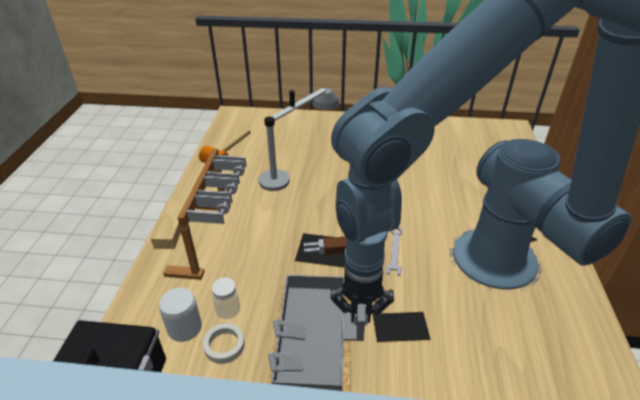

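View pics/w27.png

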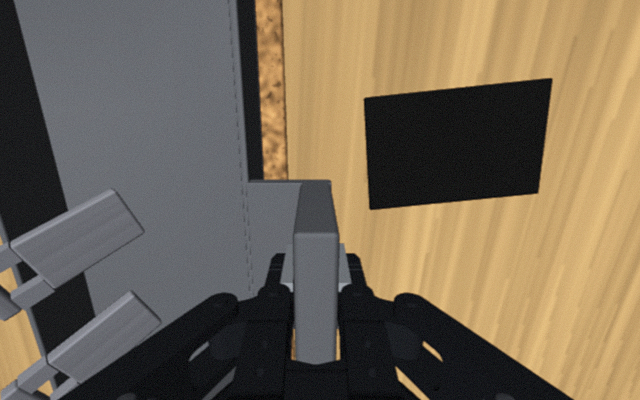

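Run:
```python
from h import *
s=load("s27")
# predicted board corners & tray base corners in crop coords
yaw=.057;R2=np.array([[np.cos(yaw),-np.sin(yaw)],[np.sin(yaw),np.cos(yaw)]])
f=lambda p:((proj(s,p)-[330,130])*4).round(0)
for sx,sy in [(1,-1),(1,1),(-1,1),(-1,-1)]:
    b=np.array([.449,.3015])+R2@[sx*.085,sy*.155];t=np.array([.449,.3015])+R2@[sx*.07,sy*.14]
    print(sx,sy,"board",f([*b,.006]),"tray base",f([*t,.007]),"rim",f([*t,.056]))
```

```text
1 -1 board [130. 490.] tray base [155. 476.] rim [161. 443.]
1 1 board [574. 605.] tray base [554. 579.] rim [572. 548.]
-1 1 board [602. 395.] tray base [579. 407.] rim [596. 373.]
-1 -1 board [183. 295.] tray base [199. 315.] rim [205. 279.]
```

Run:
```python
from h import *
w=load("w27");Q=cloud(w)
for v in (30,90,150):
    row=w["image"][v].astype(int);print(v,[(u,row[u].tolist()) for u in range(252,296,4)])
    
for v,a,b in [(30,255,284),(90,258,286),(150,262,287)]:
    p=ray(w,a,v,.006);q=ray(w,b,v,.006);print(p.round(4),q.round(4),"margin",np.hypot(*(p-q)[:2]).round(4))
```

```text
30 [(252, [24, 26, 32]), (256, [84, 67, 47]), (260, [177, 134, 82]), (264, [200, 152, 98]), (268, [210, 160, 103]), (272, [160, 118, 73]), (276, [166, 129, 78]), (280, [161, 118, 78]), (284, [188, 153, 104]), (288, [199, 163, 113]), (292, [200, 163, 107])]
90 [(252, [28, 30, 34]), (256, [28, 31, 36]), (260, [147, 109, 65]), (264, [187, 146, 92]), (268, [188, 143, 90]), (272, [197, 148, 94]), (276, [200, 154, 98]), (280, [186, 135, 86]), (284, [129, 98, 63]), (288, [198, 162, 107]), (292, [196, 160, 105])]
150 [(252, [24, 28, 28]), (256, [20, 26, 27]), (260, [26, 29, 35]), (264, [195, 146, 95]), (268, [168, 127, 83]), (272, [145, 106, 67]), (276, [167, 125, 76]), (280, [219, 172, 110]), (284, [175, 128, 81]), (288, [197, 159, 109]), (292, [196, 162, 109])]
[0.3874 0.1799 0.006 ] [0.37   0.1789 0.006 ] margin 0.0174
[0.3856 0.2141 0.006 ] [0.3679 0.2131 0.006 ] margin 0.0178
[0.383  0.2523 0.006 ] [0.3662 0.2514 0.006 ] margin 0.0168
```

The near cork margin is 17 mm against an ideal 15, so I nudge by 2 mm, press the last millimetre down, release and rise.

Emit:
step_arm(
  deltas=[
    [-0.0015,0.002,0,0,0.005],
    [-0.0015,0.002,0.001,0,0.005],
    [-0.0015,0.002,0.002,0,0.005],
    [-0.0015,0.002,0.002,0,0.005],
    [-0.0015,0.002,0.002,0,0.02],
    [-0.0015,0.002,0.002,0,0.07],
    [-0.0015,0.002,0.002,0,0.07],
    [-0.0015,0.002,0.002,0,0.07],
    [-0.0015,0.002,0.002,0,0.07],
    [-0.0015,0.002,0.002,0,0.07],
  ],
)

```text
time_s: 33.22
ee_pos: [0.3431, 0.2955, 0.0791]
tool_rot: [0.727, -0.687, -0.0, 0.008]
wrist_force: [0.2, -0.8, 0.5]
gripper_width: 0.822
```

Run:
```python
from h import *
st()
```

```text
t 33.22 p [0.3431 0.2955 0.0791] x [ 0.056 -0.998  0.01 ] y [-0.998 -0.056  0.011] z [-0.011 -0.01  -1.   ] F [ 0.2 -0.8  0.5] w 0.0702 q [ 0.57  0.27 -0.52  0.8  -0.   -1.05]
```

Emit:
step_arm(
  deltas=[
    [0,0,-0.03,0,0.07],
    [0,0,-0.07,0,0.07],
    [0,0,-0.11,0,0.07],
    [0,0,-0.15,0,0.07],
    [0,0,-0.19,0,0.07],
    [0,-0.04,-0.2,0,0.07],
    [0,-0.08,-0.21,0,0.07],
    [0,-0.1,-0.21,0,0.07],
    [0,-0.1,-0.21,0,0.07],
    [0,-0.1,-0.21,0,0.07],
  ],
)

```text
time_s: 34.05
ee_pos: [0.4459, 0.3031, 0.2873]
tool_rot: [0.726, -0.687, -0.001, 0.008]
wrist_force: [-1.1, 0.3, -0.2]
gripper_width: 0.819
```

Run:
```python
from h import *
st();w=cap("wrist","w28");s=cap("scene","s28");d=cap("side","d28")
```

```text
t 34.05 p [0.4459 0.3031 0.2873] x [ 0.055 -0.998  0.01 ] y [-0.998 -0.055  0.012] z [-0.012 -0.011 -1.   ] F [-1.1  0.3 -0.2] w 0.0699 q [ 0.48  0.31  0.11  1.38 -0.   -1.14]
```

View pics/w28.png

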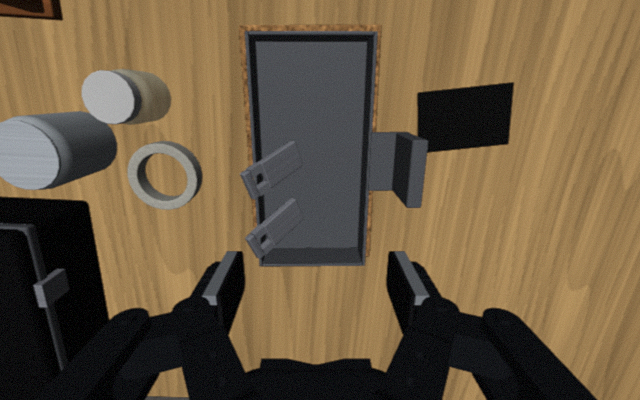

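View pics/s28.png

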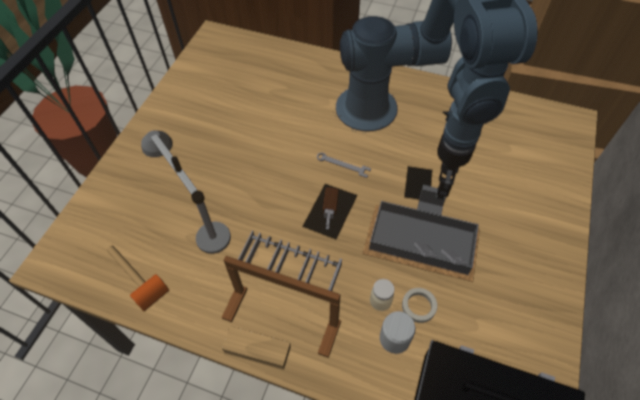

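The tray stands on the board with cork showing round it: rim corners near (247,33), (380,33), (261,266) and (365,264). Both links are inside, leaning. I measure the centring, and check the fork and lamp.

Run:
```python
from h import *
w=load("w28");Q=cloud(w)
m=(np.abs(Q[...,2]-.056)<.005)&(Q[...,0]>.34)&(Q[...,0]<.56)&(Q[...,1]>.12)&(Q[...,1]<.48)
# depth rim fit
c=w
C=np.array([ray(w,u,v,.056)[:2] for u,v in [(246,33),(381,33),(366,264.5),(261,266.5)]]);print(C.round(4),C.mean(0).round(4),[round(float(np.linalg.norm(C[i]-C[(i+1)%4])),4) for i in range(4)])
for i,j in [(0,3),(1,2)]: dd=C[j]-C[i];print("yaw",np.arctan2(-dd[0],dd[1]).round(4))
# board corners in w28
B=np.array([ray(w,u,v,.006)[:2] for u,v in [(240,27),(381,25)]]);print("board far-right corners",B.round(4))
crop(w,225,15,395,285,2.2,"pics/w28z.png")
s=load("s28");crop(s,280,170,500,290,3.5,"pics/s28z.png")
for n in ["s28","d28"]:
    Q=cloud(load(n));q=Q.reshape(-1,3);q=q[(q[:,2]>.05)&(q[:,2]<.064)&(q[:,0]>.36)&(q[:,0]<.56)&(q[:,1]>.1)&(q[:,1]<.5)];print(n,len(q),cv2.minAreaRect(q[:,:2].astype(np.float32)))
```

```text
[[0.5239 0.1672]
 [0.3822 0.1591]
 [0.369  0.4352]
 [0.5078 0.4449]] [0.4457 0.3016] [0.1419, 0.2764, 0.1391, 0.2781]
yaw 0.0578
yaw 0.0478
board far-right corners [[0.5406 0.1536]
 [0.3737 0.1419]]
s28 733 ((0.4419786036014557, 0.3001256585121155), (0.16489790380001068, 0.2805103361606598), 3.2146706581115723)
d28 1207 ((0.4378083348274231, 0.3013826012611389), (0.15929795801639557, 0.28439006209373474), 3.1356194019317627)
```

View pics/w28z.png

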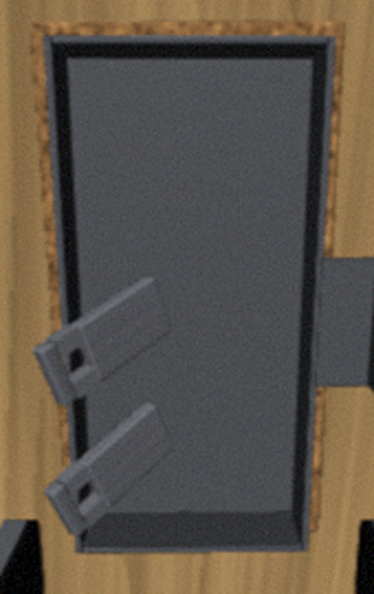

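View pics/s28z.png

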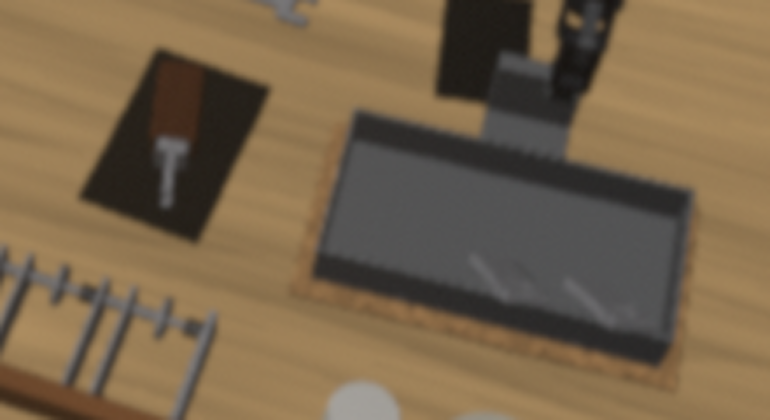

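The tray is centred within about 3 mm (0.4457, 0.3016 against the board's 0.449, 0.3015) and square within about 0.005 rad. The fork lies on the middle of its mat, the lamp points right, and the bystanders are unmoved. The gripper hovers free, so I hand in.

Run:
```python
from h import *
from station import close_job
st();print(close_job())
```

```text
t 34.2 p [0.4439 0.3031 0.2876] x [ 0.057 -0.998  0.01 ] y [-0.998 -0.056  0.013] z [-0.012 -0.011 -1.   ] F [-0.5 -0.9 -0. ] w 0.0702 q [ 0.48  0.31  0.11  1.38 -0.   -1.14]
the job is handed in; nothing more can be done
None
```

The job is done in the order asked and handed in at 34 s. `close_job` gave no verdict.

- **Lamp:** I swung it by its peg, about 2.05 rad, so it points away to the robot's right.
- **Links:** only stations 2 and 3 had links. I set the tray under them and pushed each collar with the fork (6.0 to 6.4 N). Both links dropped into the tray, none missed, and the fingers stayed off the stand.
- **Fork:** it lies in its starting pose, with its middle at the middle of its mat.
- **Tray:** I carried it to the board with the measured slope at about 0.02 or less on most checks. One side-camera fit over the board read 0.037 while the scene camera read 0.001; I trusted the scene reading.

The last wrist-camera check put the tray within about 3 mm of the board's centre and about 0.005 rad of square. The scene and side fits read 7 to 11 mm off in x, but their outlines had the wrong size because they took in the links and tab.

Both links lean on the tray's far wall rather than lying flat. Their tops reach about 10 mm past the rim, and their centres are inside.

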